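Clamp a breathing filter in a leak-test jig and open the test valve to the set mark

ROBOT

A 6-joint arm with a two-finger parallel gripper is mounted at the origin on the work surface. World frame = base frame: x ahead of the robot, y to its left, z up, the work surface at z = 0. Lengths are in m, angles in rad, forces in N, time in s.
With the tool pointing down it reaches from about 0.25 to 0.775 m from the base axis. Payload 4 kg.
Tool frame: the origin (TCP) lies on the centre line of the jaws, within the pads' length; the fingertips stand 8 mm ahead of it and the grasp point (between the pads) lies 11 mm behind it; z points along the fingers, y is the direction in which the jaws open and shut (so a half turn about z gives the same grasp; the last joint's range is limited). The gripper opens to 94 mm and grips with 3 to 60 N. Pads are 16 mm wide; open, the fingers measure 119 mm over their backs; the gripper's body (75 mm by 177 mm) begins 78 mm behind the grasp point.
Start: joints at [-1.331, 0.087, 1.371, -0, 1.684, -0.103], TCP at [0.185, -0.518, 0.183] pointing down, gripper open.
Joint ranges: [-3.1, 3.1], [-0.76, 2.03], [0.27, 2.55], [-1.08, 4.22], [0.17, 2.65], [-2.57, 2.57]. Speed limits (rad/s): [2.79, 2.79, 3.14, 3.14, 3.14, 3.14].

INTERFACE

Orientations are given as [roll, pitch, yaw] about the fixed x, y, z axes, in that order (R = Rz(yaw) Ry(pitch) Rx(roll)).
In Python, from bench import robot, cams, close_job gives the robot as it stands.
- The arm moves only by the tool arm_command, never from a script. Its argument "plan" is one flat list of numbers, 7 for each row, row after row: the shift along the tool's x, y, z in cm, then the turn, a rotation vector about the tool's x, y, z in degrees, then the closure, from 0 (fully open) to 1 (shut). A call has 1 to 8 rows; each row shifts and turns the commanded pose from where the row before left it, along the tool's axes as they then stand; what a row does not reach is not made up. A row lasts 1/8 s, in which the tool goes at most 62.5 mm and 10.7 degrees, less where a joint would pass 70% of its speed; a pose out of reach is approached as far as the arm can. A call with a gripper value outside its range is refused whole. The fingers move at their own pace and stop on an object; the grip force is fixed at half the most. Time passes only in rows, so rows that do not move let the fingers close. It gives the time, the measured TCP pose, the force and the opening at its end, in the units of the state.
- robot.get_obs(): the state, without advancing time (a new reading comes with each control period).
- cams.snapshot(name): name is "scene" or "top"; returns a dict with "pixels" (420x560x3 uint8, red, green, blue), "fov_y" (degrees; the focal length in pixels is half the picture's height over the tangent of half this angle, whatever the lens; pixels are square), "cx", "cy" (the principal point, pixels), "camera_from_world" (4x4, takes a point from world to camera coordinates). Camera axes: x right, y up, looking along -z (the intrinsics and any distortion apply to the point x, -y, -z); pixel columns grow to the right and rows downward; lengths in m; the calibration is good to about 2 mm. A picture is of the moment at which its call begins. There is no depth.
- close_job(): hands the job in, once; it reports no verdict.
The state is a dict: "time": time; "joint_positions": joint angles; "qvel": joint speeds; "joint_torque": joint torques, N m; "tool_pos": TCP position; "ee_rot": TCP orientation; "wrist_force": force on the tool from outside, world axes, zero at the start; "wrist_torque": the same for the moment, N m; "width": finger opening in m.
Only numpy, scipy, OpenCV 4.12 (cv2) and the standard library are available. Lean on these libraries where they do the work, as an engineer would, in place of code of your own. Each camera call takes 0.05 s, during which the arm holds its last target.

TASK

Get the breathing filter that lies in the leak-test jig clamped and under test: flip up the tailstock's cam lever, slide the tailstock forward until its sprung nose is pressed in against the filter and holds it on the headstock seal, then flip the lever fully down again to lock it. Only when it is locked, swing the ball-valve lever open until it lines up with the set mark on the graduated quadrant, without swinging past the mark. Leave the set mark, the vent cock and everything else on the bench where they are.

Things in the scene. Friction and masses are not known exactly. Their poses are not given: they have to be found in the camera images.
- jig: leak-test jig, fixed: aluminium base plate 150 mm (its x) by 500 mm (its y, from -265 to +235 mm), 10 mm thick, with all of the mechanism. Origin on the bench under the clamping axis, z up. The clamping axis runs along its y at x = 0, 58 mm above the bench: headstock at +y, tailstock at -y. Its place and yaw change from start to start
- carriage (a joint): tailstock, a grey block on a rail (56 mm wide, 64 long, 80 high): metres moved along the jig's +y towards the filter. At 0 its nose face is at jig y = -111 mm. With the filter home the nose touches it at 0.100; at 0.108 the nose is fully in and the carriage stops. Free, it slides with 6 N and stays where left; with the cam lever down it holds against about 25 N
- nose (a joint): sprung nose of the tailstock (rubber disc 30 mm diameter): metres it is pushed back into the carriage, 0 to 0.008; the spring needs about 0.5 N at first and 3.3 N fully in. Above 0.0015 the filter counts as clamped
- nose_face (a point): centre of the rubber face of the tailstock's nose, looking to the jig's +y
- cam_lever (a joint): cam lever of the tailstock, rad: 0 fully down (locked; points to the jig's -y, 0.20 rad above level); 1.55 upper stop (free; nearly upright, leaning 0.18 rad towards the filter). The carriage is free above 0.6. Its pivot lies along the jig's x, 47 mm above the bench, at jig y = -179 mm plus the carriage value. Turns with 1.5 to 2.5 N at the ball and stays where left
- cam_ball (a point): centre of the black ball (24 mm diameter) at the end of the cam lever, 72 mm from its pivot on a 9 mm steel rod; 61 mm above the bench when the lever is down, 118 mm at the upper stop. With the lever at its upper stop, pushing the ball towards the jig's +y slides the free carriage
- filter: white breathing filter lying in the V cradle of the jig, axis along the jig's y: 86 mm long, housing 66 mm diameter, a 22 mm port at each end, 45 g, loose. Origin at its middle on its axis, its y along the axis. It slides along the cradle and starts up to 8 mm short of the seal; the tailstock pushes it home
- filter_port (a point): centre of the end of the filter's port that faces the headstock
- seal_face (a point): centre of the flat rubber seal on the headstock, looking to -y, at jig y = 75 mm; the filter is home when filter_port meets it. The headstock block behind it (60 by 38 mm) is 80 mm high, with a round gauge on top to 135 mm high; an air reservoir lies beside the valve at jig x = -46, y = 126 to 228 mm, 62 mm high
- valve (a joint): lever of the ball valve, rad: 0 closed (lever points along the jig's +x, across the pipe), growing anticlockwise seen from above to 1.571 fully open (lever along the jig's +y). Turns with about 0.22 N m (2 N at the grip) and stays where it is left
- valve_axis (a point): on the vertical axis of the valve lever, at the lever's mid height, 97 mm above the bench; at jig x = 0, y = 160 mm
- valve_grip (a point): middle of the black grip of the valve lever, 110 mm from the valve axis, 97 mm above the bench; x axis along the lever, outwards. The grip is 18 mm wide, 14 thick, 56 long (86 to 142 mm from the axis). Below it are only the flat base plate, the bench and perhaps the low scanner; the quadrant and set mark reach out to 83 mm from the axis
- set_mark (a joint): set mark, a small dark steel rider (22 by 24 mm) with a white line on top and a brass thumb nut, clamped somewhere on the graduated quadrant under the valve lever: its angle in rad, measured as for valve. The valve lever passes 4 mm above it. Not to be moved
- set_mark_line (a point): middle of the white line on the set mark, 64 mm from the valve axis, 90 mm above the bench; x axis along the line, outwards from the valve axis
- vent_cock (a joint): small wing cock (wing 36 mm long) on top of the headstock, 105 mm high; 0 shut, rad. To be left shut
- filter_tray: blue tray 112 by 118 mm, 42 mm high, with a spare filter (to 69 mm high); origin under its centre; bystander
- bottle: upright bottle, 54 mm diameter, 125 mm high; origin under its centre; bystander
- carton_tall: white carton 110 (x) by 58 (y) by 100 mm high standing beyond the valve end of the jig; origin under its centre; bystander
- carton_flat: dark blue carton 120 (x) by 64 (y) by 46 mm high beyond the tailstock end of the jig; origin under its centre; bystander
- scanner: barcode scanner lying on the bench behind the valve (+x side), partly under the lever's swing, 50 by 160 mm (y), 34 mm high; origin under its middle; bystander
- tape: roll of tape lying flat, 92 mm diameter, 24 mm high; bystander
- pen: black marker 11 mm thick, 125 mm long (y), lying on the base plate behind the rail (+x side); bystander
- spanner: spanner 130 mm long lying on the base plate in front of the rail (-x side); bystander
Not all that is in view belongs to the job. Leave any green look-alike of the filter alone.

How it is judged:
By the outcome, as a careful person would: the job done as asked, in the order asked, and still so for the second after the job is handed in, with the robot touching nothing.
It also fails if it takes over 56 s, if anything falls off the work surface, if the arm or the gripper's body presses on something with over 40 N, if the wrist force passes 120 N, or if a joint passes its speed limit or range.

## Working session

There is one attempt and no reset: what is moved stays moved. The work goes in short steps, Python scripts to look and compute and a tool call to move; the robot and the scene stay as the last step left them, time stands still between calls to the robot, and variables do not carry over. Pictures are saved under pics/ and viewed, and the job is handed in when it is done.

Besides the shell and the picture viewer there is one more tool, called as name(argument=value, ...) on one line, values as JSON. arm_command: Moves the arm, as the interface text tells. Its arguments: {"type":"object","properties":{"plan":{"type":"array","items":{"type":"number"}}},"required":["plan"]}

```bash
ls; mkdir -p pics; python3 - <<'E'
from bench import robot,cams
import cv2
print(robot.get_obs())
for n in("scene","top"):
    s=cams.snapshot(n)
    print(n,s["fov_y"],s["cx"],s["cy"],[k for k in s]);print(s["camera_from_world"].tolist() if hasattr(s["camera_from_world"],'tolist') else s["camera_from_world"])
    cv2.imwrite(f"pics/{n}0.png",s["pixels"][:,:,::-1])
E
```

```text
pics
{'time': 0.0, 'joint_positions': array([-1.33109635e+00,  8.79485276e-02,  1.37224450e+00, -1.04460501e-05,
        1.68358881e+00, -1.03080139e-01]), 'qvel': array([-1.08904937e-03, -1.88932413e-03,  2.12794856e-04, -2.10801894e-03,
       -2.44082082e-04,  9.77952364e-05]), 'joint_torque': array([-1.69488303e-03, -3.40185285e+01, -3.02432299e+01,  7.15036970e-02,
        3.31619766e-02, -1.55419093e-04]), 'tool_pos': array([ 0.1847188 , -0.51742052,  0.18141272]), 'ee_rot': array([-3.13941402e+00, -2.14934704e-04,  3.42778718e-01]), 'wrist_force': array([-0.61940788, -0.01757894, -0.43909851]), 'wrist_torque': array([-0.04014349, -0.0156922 ,  0.01901195]), 'width': 0.0941211387658946}
scene 48.388948390962696 281.93961747874727 208.02361863590264 ['pixels', 'fov_y', 'cx', 'cy', 'camera_from_world']
[[-0.015120604312230342, 0.9998289271411378, 0.01065287646759713, -0.05386186201220823], [-0.8263418206958596, -0.018494084322339163, 0.5628651385670729, 0.3756312121479851], [0.5629658628143315, -0.000292056294460851, 0.8264800977693508, -1.3652049824997798], [0.0, 0.0, 0.0, 1.0]]
top 50.59413186245746 278.5578254025441 204.75766533498535 ['pixels', 'fov_y', 'cx', 'cy', 'camera_from_world']
[[-0.01916912850366776, -0.999807308288787, -0.004229752326147725, 0.06413772891724763], [0.9921574037501932, -0.019544752406429926, 0.12345723485097056, -0.5296578513061694], [-0.12351611512708055, -0.0018300124868513054, 0.992340879112723, -1.253615221057971], [0.0, 0.0, 0.0, 1.0]]
```

View pics/scene0.png

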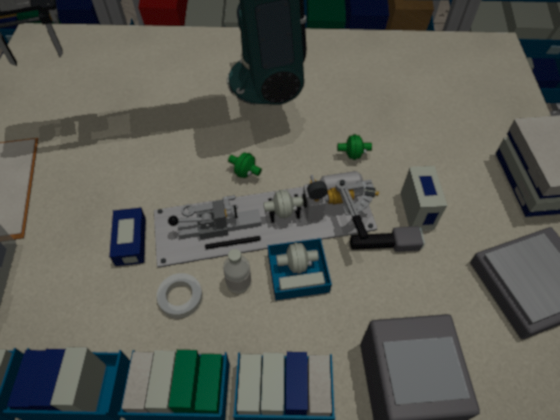

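View pics/top0.png

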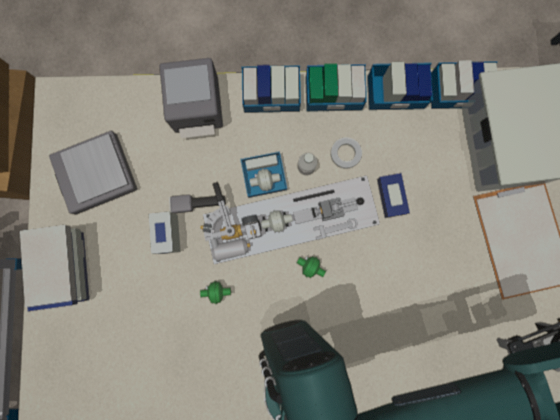

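```bash
cat > h.py <<'E'
import numpy as np,cv2
from bench import robot,cams
def snap(n,f=None):
    s=cams.snapshot(n)
    if f: cv2.imwrite(f,s["pixels"][:,:,::-1])
    return s
def foc(s): return 210/np.tan(np.radians(s["fov_y"]/2))
def proj(s,p):
    p=np.asarray(p,float); T=np.array(s["camera_from_world"]); c=T[:3,:3]@p+T[:3,3]
    f=foc(s); return np.array([s["cx"]+f*c[0]/-c[2], s["cy"]-f*c[1]/-c[2]])
def ray(s,uv):
    T=np.array(s["camera_from_world"]);f=foc(s)
    d=np.array([(uv[0]-s["cx"])/f,-(uv[1]-s["cy"])/f,-1.])
    return -T[:3,:3].T@T[:3,3], T[:3,:3].T@d
def onz(s,uv,z):
    o,d=ray(s,uv); return o+d*(z-o[2])/d[2]
def tri(s1,u1,s2,u2):
    o1,d1=ray(s1,u1);o2,d2=ray(s2,u2)
    A=np.stack([d1,-d2],1);t=np.linalg.lstsq(A,o2-o1,rcond=None)[0]
    a=o1+d1*t[0];b=o2+d2*t[1]; return (a+b)/2,np.linalg.norm(a-b)
def crop(s,x0,y0,w,h,k,f):
    im=np.ascontiguousarray(s["pixels"][y0:y0+h,x0:x0+w,::-1]);im=cv2.resize(im,None,fx=k,fy=k,interpolation=cv2.INTER_CUBIC)
    im=cv2.convertScaleAbs(im,alpha=1.3)
    for i in range(0,w,20): cv2.putText(im,str(x0+i),(i*k,8),0,.3,(0,0,255));cv2.line(im,(i*k,10),(i*k,14),(0,0,255))
    for i in range(0,h,20): cv2.putText(im,str(y0+i),(0,i*k+4),0,.3,(0,0,255));cv2.line(im,(20,i*k),(24,i*k),(0,0,255))
    cv2.imwrite(f,im)
E
python3 - <<'E'
from h import *
s=snap("scene");t=snap("top")
crop(s,145,150,245,120,3,"pics/s1.png");crop(t,195,165,195,105,4,"pics/t1.png")
E
```

```text
(no output)
```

View pics/s1.png

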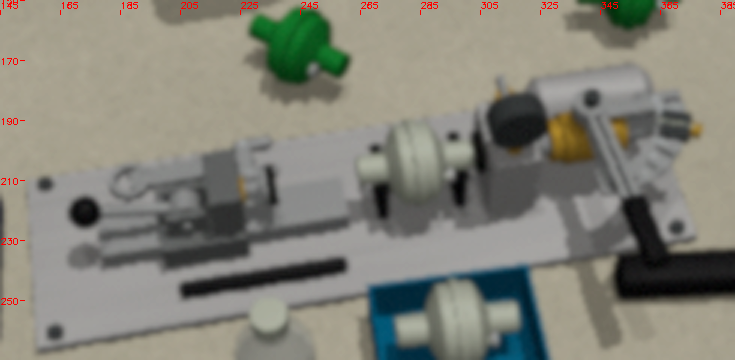

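View pics/t1.png

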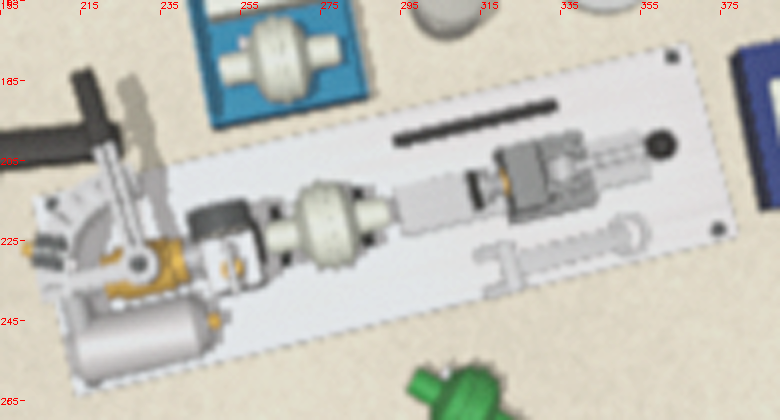

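```bash
python3 - <<'E'
from h import *
s=snap("scene");t=snap("top")
def cen(im,box,thr):
    x0,y0,x1,y1=box;g=im[y0:y1,x0:x1].astype(float).max(2);w=np.clip(thr-g,0,None)
    yy,xx=np.mgrid[y0:y1,x0:x1];return np.array([(w*xx).sum()/w.sum(),(w*yy).sum()/w.sum()]),(w>0).sum()
bs=cen(s["pixels"],(166,213,181,227),70);bt=cen(t["pixels"],(353,194,368,208),80)
print("ball",bs,bt,tri(s,bs[0],t,bt[0]))
# valve hub top
print("hub z~.1",onz(s,(342,182.5),.105),onz(t,(229.5,230.7),.105),tri(s,(342,182.5),t,(229.5,230.7)))
# set mark
print("mark s",onz(s,(370,191),.09),"t",onz(t,(207,227),.09))
# plate corners, hand read
for c in [(366.5,175.5),(379,224),(215,263),(204,214)]: print("top",onz(t,c,.01)[:2])
for c in [(155,211),(158,266),(376,228)]: print("sc",onz(s,c,.01)[:2])
# plate mask attempt
crop(s,310,165,80,75,9,"pics/s2.png");crop(t,195,180,70,80,9,"pics/t2.png")
E
```

```text
ball (array([172.90858261, 220.43835616]), np.int64(85)) (array([359.73307544, 200.82882012]), np.int64(40)) (array([ 0.53371467, -0.17555845,  0.06264238]), np.float64(0.0009823276989985763))
hub z~.1 [0.4542267  0.19107083 0.105     ] [0.45352746 0.18816853 0.105     ] (array([0.45367398, 0.189723  , 0.10421734]), np.float64(0.0029172766721760417))
mark s [0.46482827 0.25388716 0.09      ] t [0.46593222 0.25172936 0.09      ]
top [ 0.61605261 -0.20889863]
top [ 0.47108068 -0.23918384]
top [0.36699625 0.24155965]
top [0.51058489 0.27372269]
sc [ 0.47503748 -0.23498509]
sc [ 0.617463   -0.20457425]
sc [0.51051128 0.27677802]
```

View pics/s2.png

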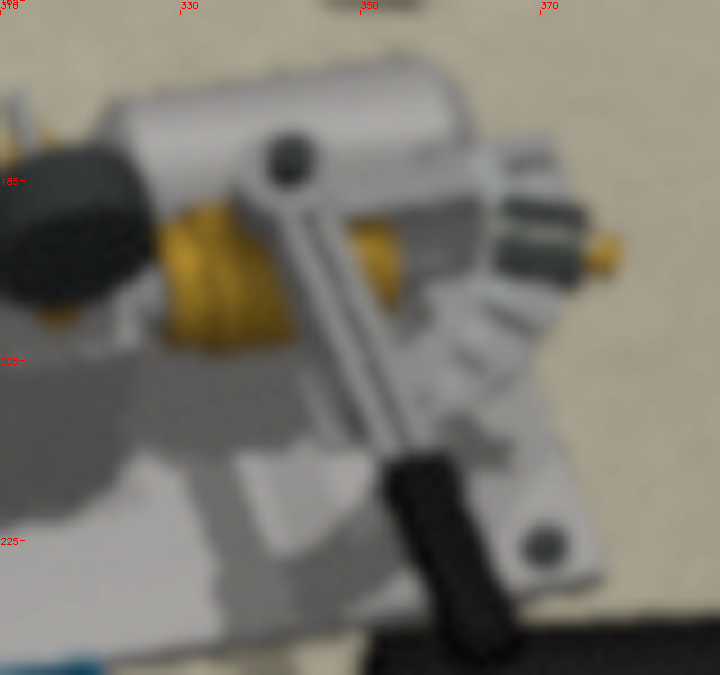

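View pics/t2.png

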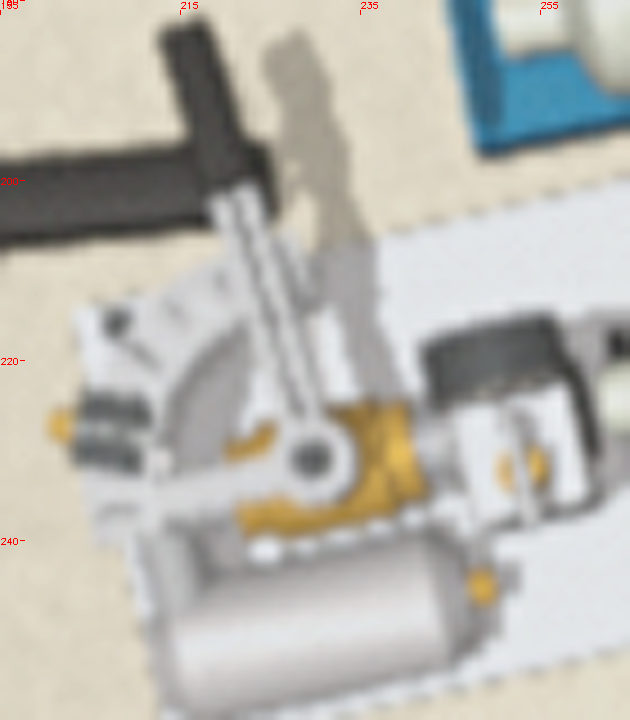

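```bash
cat >> h.py <<'E'
HUB=np.array([.4537,.1897]);YAW=.2155
ex=np.array([np.cos(YAW),np.sin(YAW)]);ey=np.array([-np.sin(YAW),np.cos(YAW)])
ORG=HUB-.16*ey
def J(x,y): return ORG+x*ex+y*ey
def inj(p): d=np.asarray(p)[:2]-ORG; return np.array([d@ex,d@ey])
def rows(way,start=None):
    """way: list of (x,y,z,yaw,n)"""
    o=robot.get_obs()
    p=np.array(o["tool_pos"]);yaw=o["ee_rot"][2]
    if start is not None:p,yaw=np.array(start[:3]),start[3]
    for x,y,z,w,n in way:
        q=np.array([x,y,z]);dp=(q-p)/n;dw=(w-yaw)/n
        for i in range(n):
            c,s=np.cos(yaw),np.sin(yaw)
            t=[dp[0]*c+dp[1]*s, dp[0]*s-dp[1]*c, -dp[2]]
            print([round(100*v,2) for v in t]+[0,0,round(-np.degrees(dw),2)])
            p=p+dp;yaw+=dw
def st():
    o=robot.get_obs();print("t",round(o["time"],2),"p",np.round(o["tool_pos"],4),"jig",np.round(inj(o["tool_pos"]),4),"rpy",np.round(o["ee_rot"],3),"F",np.round(o["wrist_force"],1),"w",round(o["width"],4))
E
python3 - <<'E'
from h import *
st();b=(.5337,-.1756);print(inj(b))
rows([(*b,.13,1.786,9)])
E
```

```text
t 0.3 p [ 0.1848 -0.5178  0.1822] jig [-0.4139 -0.4737] rpy [-3.141 -0.     0.343] F [0.2 0.6 0.3] w 0.094
[ 3.53173227e-05 -2.13957335e-01]
[np.float64(4.93), np.float64(-2.28), np.float64(0.58), 0, 0, np.float64(-9.19)]
[np.float64(5.23), np.float64(-1.46), np.float64(0.58), 0, 0, np.float64(-9.19)]
[np.float64(5.4), np.float64(-0.61), np.float64(0.58), 0, 0, np.float64(-9.19)]
[np.float64(5.42), np.float64(0.26), np.float64(0.58), 0, 0, np.float64(-9.19)]
[np.float64(5.31), np.float64(1.12), np.float64(0.58), 0, 0, np.float64(-9.19)]
[np.float64(5.06), np.float64(1.96), np.float64(0.58), 0, 0, np.float64(-9.19)]
[np.float64(4.69), np.float64(2.74), np.float64(0.58), 0, 0, np.float64(-9.19)]
[np.float64(4.19), np.float64(3.45), np.float64(0.58), 0, 0, np.float64(-9.19)]
[np.float64(3.58), np.float64(4.08), np.float64(0.58), 0, 0, np.float64(-9.19)]
```

arm_command(plan=[4.9,-2.3,0.5,0,0,-9.2,0.2,5.2,-1.5,0.5,0,0,-9.2,0.3,5.4,-0.6,0.5,0,0,-9.2,0.4,5.4,0.3,0.5,0,0,-9.2,0.4,5.3,1.1,0.5,0,0,-9.2,0.4,5.1,2.0,0.5,0,0,-9.2,0.4,4.7,2.7,0.5,0,0,-9.2,0.4,4.2,3.5,0.5,0,0,-9.2,0.4])

```text
time: 1.3
tool_pos: [0.4956, -0.2119, 0.1426]
ee_rot: [3.141, 0.001, 1.633]
wrist_force: [0.4, -0.0, 0.1]
width: 0.0562
```

```bash
python3 - <<'E'
from h import *
st()
rows([(.5337,-.1756,.13,1.786,2)])
E
```

```text
t 1.3 p [ 0.4956 -0.2119  0.1426] jig [-0.0449 -0.2413] rpy [3.141e+00 1.000e-03 1.633e+00] F [ 0.4 -0.   0.1] w 0.0562
[np.float64(1.7), np.float64(2.01), np.float64(0.63), 0, 0, np.float64(-4.39)]
[np.float64(1.54), np.float64(2.14), np.float64(0.63), 0, 0, np.float64(-4.39)]
```

arm_command(plan=[1.7,2.0,0.6,0,0,-4.4,0.4,1.5,2.1,0.6,0,0,-4.4,0.4,0,0,0,0,0,0,0.4])

```text
time: 1.68
tool_pos: [0.5327, -0.1763, 0.1297]
ee_rot: [-3.14, -0.001, 1.783]
wrist_force: [-0.4, -0.4, 0.2]
width: 0.0567
```

```bash
python3 - <<'E'
from h import *
st()
s=snap("scene");t=snap("top")
crop(s,145,170,100,85,7,"pics/s3.png");crop(t,300,160,100,85,7,"pics/t3.png")
p=robot.get_obs()["tool_pos"];print(proj(s,p),proj(t,p))
E
```

```text
t 1.68 p [ 0.5327 -0.1763  0.1297] jig [-0.0011 -0.2144] rpy [-3.140e+00 -1.000e-03  1.783e+00] F [-0.4 -0.4  0.2] w 0.0567
[165.62440115 201.77864122] [364.93095435 198.13645453]
```

View pics/s3.png

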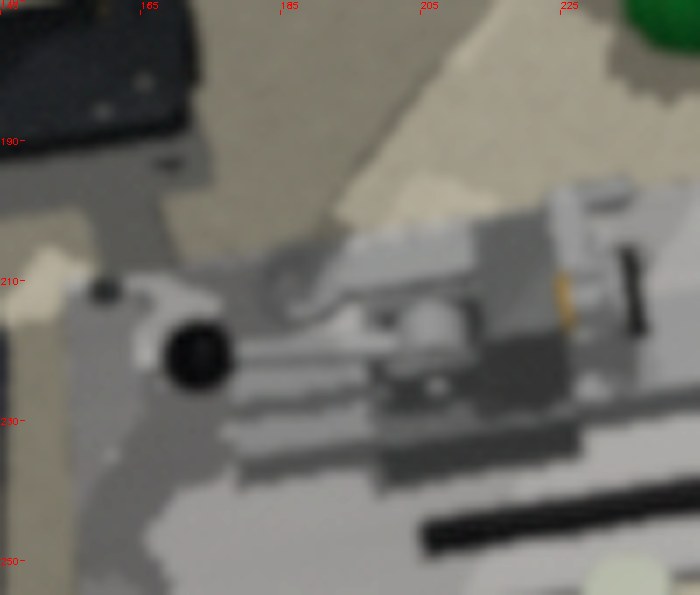

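View pics/t3.png

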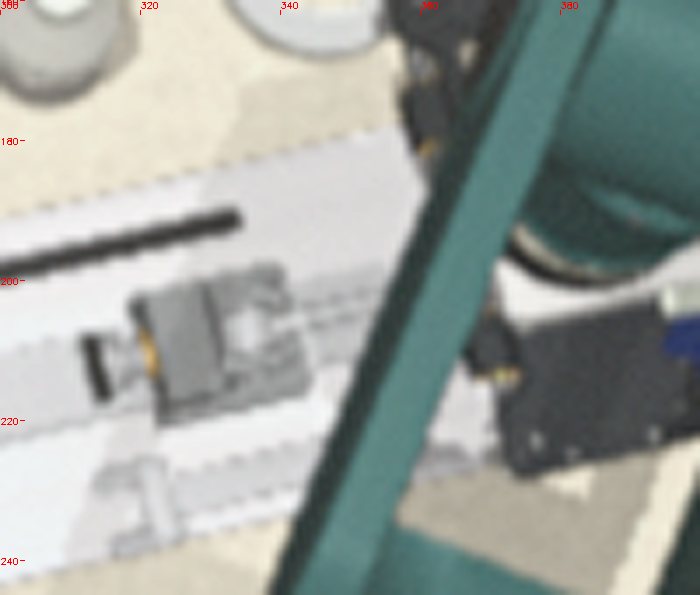

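```bash
python3 - <<'E'
from h import *
s=snap("scene")
crop(s,60,60,250,200,3,"pics/s4.png")
E
```

```text
(no output)
```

View pics/s4.png

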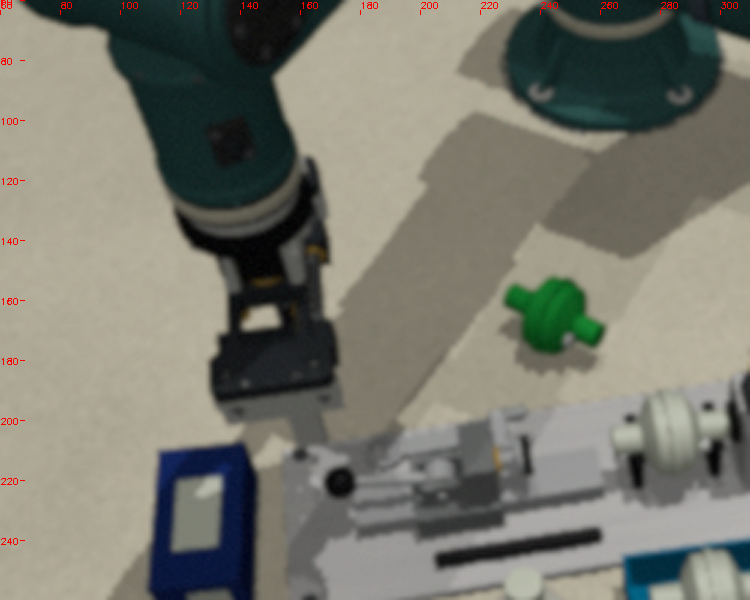

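```bash
python3 - <<'E'
from h import *
s=snap("scene");t=snap("top")
p=robot.get_obs()["tool_pos"].copy()
for d in(-.034,.034):
  for z in(-.008,.03,.09):
    q=p+np.array([*(d*ex),z]);print(d,z,proj(s,q).round(1),proj(t,q).round(1))
E
```

```text
-0.034 -0.008 [165.  190.8] [367.9 210.7]
-0.034 0.03 [161.4 179.7] [370.7 209.1]
-0.034 0.09 [155.1 160.6] [375.6 206.4]
0.034 -0.008 [167.1 217.4] [361.4 186.4]
0.034 0.03 [163.4 206.8] [364. 184.]
0.034 0.09 [156.9 188.4] [368.6 179.9]
```

arm_command(plan=[0,0.1,3.0,0,0,0,0.5,0,0,3.0,0,0,0,0.6,0,0,1.4,0,0,0,0.65,0,0,0,0,0,0,0.7])

```text
time: 2.42
tool_pos: [0.5324, -0.1775, 0.0558]
ee_rot: [-3.14, -0.001, 1.78]
wrist_force: [-0.3, -0.6, -0.1]
width: 0.0288
```

arm_command(plan=[0,0,0,0,0,0,0.85,0,0,0,0,0,0,0.9,0,0,0,0,0,0,0.95])

```text
time: 2.8
tool_pos: [0.5339, -0.1776, 0.0576]
ee_rot: [3.14, 0.001, 1.781]
wrist_force: [0.4, 0.3, -0.8]
width: 0.0054
```

```bash
python3 - <<'E'
from h import *
st()
s=snap("scene");t=snap("top")
crop(s,120,150,130,100,6,"pics/s5.png")
E
```

```text
t 2.8 p [ 0.5339 -0.1776  0.0576] jig [-2.000e-04 -2.159e-01] rpy [3.140e+00 1.000e-03 1.781e+00] F [ 0.4  0.3 -0.8] w 0.0054
```

View pics/s5.png

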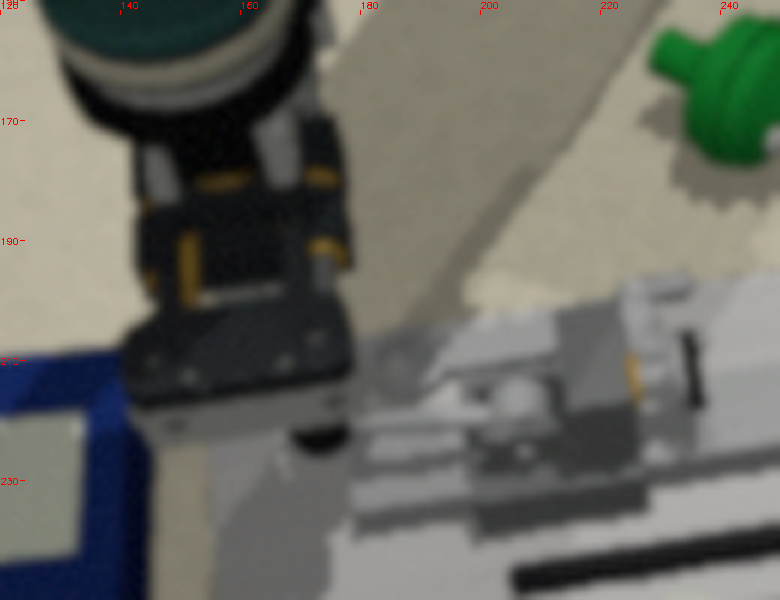

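```bash
python3 - <<'E'
from h import *
t=snap("top");s=snap("scene")
p=robot.get_obs()["tool_pos"].copy();print(proj(s,p),proj(t,p))
crop(t,300,140,120,100,6,"pics/t5.png")
cv2.imwrite("pics/t5f.png",t["pixels"][:,:,::-1])
E
```

```text
[172.36701162 221.77548767] [359.82585393 201.21258352]
```

View pics/t5.png

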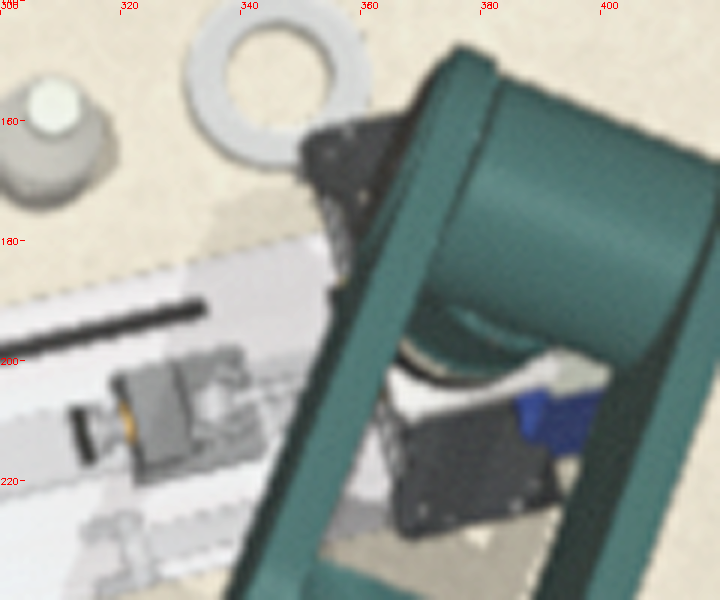

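View pics/t5f.png

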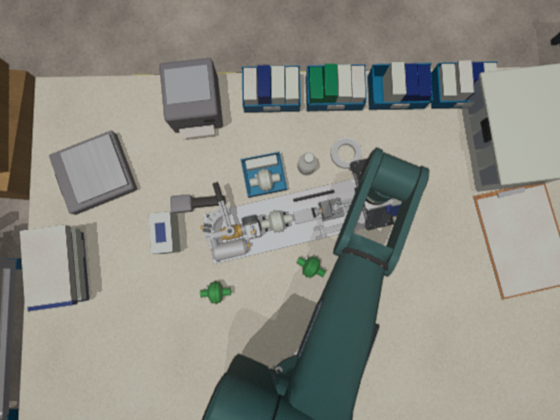

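```bash
python3 - <<'E'
from h import *
s=snap("scene");t=snap("top")
for z in(.147,.17):
  for c in[(178,217),(148,223),(178,208),(143,217)]:print("s",z,c,onz(s,c,z)[:2].round(4),inj(onz(s,c,z)).round(3))
  for c in[(351,165),(366,229),(394,224)]:print("t",z,c,onz(t,c,z)[:2].round(4),inj(onz(t,c,z)).round(3))
im=s["pixels"][130:250,110:230,::-1].astype(float);im=np.clip((im/255)**.5*255,0,255).astype('u1')
cv2.imwrite("pics/s6.png",cv2.resize(im,None,fx=5,fy=5,interpolation=cv2.INTER_CUBIC))
im=t["pixels"][140:240,320:420,::-1].astype(float);im=np.clip((im/255)**.5*255,0,255).astype('u1')
cv2.imwrite("pics/t6.png",cv2.resize(im,None,fx=6,fy=6,interpolation=cv2.INTER_CUBIC))
E
```

```text
s 0.147 (178, 217) [ 0.5792 -0.143 ] [ 0.051 -0.192]
s 0.147 (148, 223) [ 0.5944 -0.1992] [ 0.054 -0.25 ]
s 0.147 (178, 208) [ 0.5579 -0.146 ] [ 0.03 -0.19]
s 0.147 (143, 217) [ 0.5807 -0.2115] [ 0.038 -0.259]
t 0.147 (351, 165) [ 0.6195 -0.1414] [ 0.091 -0.199]
t 0.147 (366, 229) [ 0.4482 -0.1739] [-0.083 -0.194]
t 0.147 (394, 224) [ 0.4599 -0.2478] [-0.088 -0.269]
s 0.17 (178, 217) [ 0.5941 -0.137 ] [ 0.067 -0.189]
s 0.17 (148, 223) [ 0.6088 -0.1915] [ 0.07  -0.246]
s 0.17 (178, 208) [ 0.5734 -0.1399] [ 0.047 -0.188]
s 0.17 (143, 217) [ 0.5956 -0.2034] [ 0.055 -0.254]
t 0.17 (351, 165) [ 0.6147 -0.1376] [ 0.087 -0.194]
t 0.17 (366, 229) [ 0.4467 -0.1695] [-0.084 -0.189]
t 0.17 (394, 224) [ 0.4581 -0.2419] [-0.088 -0.263]
```

View pics/s6.png

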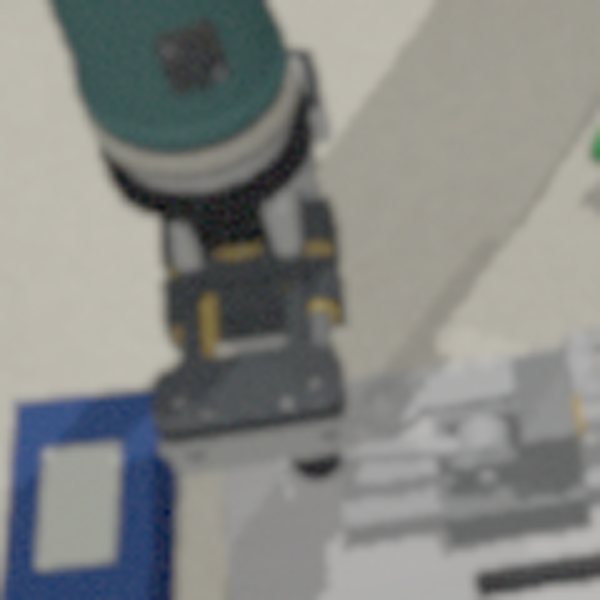

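View pics/t6.png

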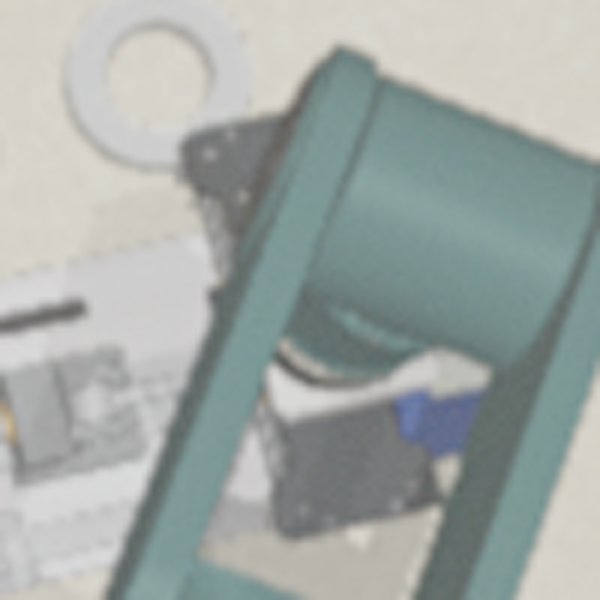

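```bash
python3 - <<'E'
from h import *
s=snap("scene");t=snap("top");st()
for a in[(178,208),(178,217),(177,199)]:
  p,g=tri(s,a,t,(351,165));print(a,p.round(4),inj(p).round(3),round(g,4))
c=inj(robot.get_obs()["tool_pos"])
for z in(.147,.17,.2):
  for dx in(-.088,.088):
    for dy in(-.0375,.0375):
      q=[*J(c[0]+dx,c[1]+dy),z];print(z,dx,dy,proj(s,q).round(1),proj(t,q).round(1))
E
```

```text
t 3.2 p [ 0.5333 -0.1773  0.0565] jig [-0.0007 -0.2156] rpy [-3.142  0.     1.781] F [-0.4 -0.7  0.5] w 0.0047
(178, 208) [ 0.6046 -0.1287  0.2162] [ 0.079 -0.183] 0.0024
(178, 217) [ 0.6094 -0.1322  0.1936] [ 0.083 -0.188] 0.0029
(177, 199) [ 0.6001 -0.1262  0.2381] [ 0.075 -0.18 ] 0.0002
0.147 -0.088 -0.0375 [143.7 167.1] [388.4 225.8]
0.147 -0.088 0.0375 [179.5 161.9] [360.6 232.5]
0.147 0.088 -0.0375 [147.1 237.6] [371.  161.7]
0.147 0.088 0.0375 [186.6 231.1] [343.8 168.2]
0.17 -0.088 -0.0375 [141.1 160.1] [390.5 225.1]
0.17 -0.088 0.0375 [177.6 154.8] [362.2 231.9]
0.17 0.088 -0.0375 [144.3 231.3] [372.8 159.8]
0.17 0.088 0.0375 [184.7 224.8] [345.  166.4]
0.2 -0.088 -0.0375 [137.6 150.5] [393.5 224.2]
0.2 -0.088 0.0375 [175.  145.2] [364.4 231.2]
0.2 0.088 -0.0375 [140.4 222.7] [375.2 157.2]
0.2 0.088 0.0375 [182.1 216. ] [346.7 163.9]
```

```bash
python3 - <<'E'
from h import *
s=snap("scene");t=snap("top")
a=cv2.imread("pics/scene0.png")[0:80,0:120];b=cv2.imread("pics/top0.png")[300:420,460:560]
f=lambda i:cv2.resize((255*(i/255.)**.5).astype('u1'),None,fx=5,fy=5,interpolation=cv2.INTER_CUBIC)
cv2.imwrite("pics/a.png",f(a));cv2.imwrite("pics/b.png",f(b))
c,sn=np.cos(.343),np.sin(.343);p=np.array([.185,-.518,.182]);ty=np.array([sn,-c,0])
for z in(-.008,0,.03,.06,.09):
  for d in(-.053,0,.053):
    q=p+d*ty+[0,0,z];print(z,d,proj(s,q).round(1),proj(t,q).round(1))
E
```

```text
-0.008 -0.053 [65.3 65.3] [491.8 339.2]
-0.008 0 [42.3 69.8] [511.3 331.5]
-0.008 0.053 [19.  74.4] [530.8 323.7]
0 -0.053 [64.  62.6] [493.3 339.8]
0 0 [40.9 67.1] [513. 332.]
0 0.053 [17.4 71.7] [532.6 324.2]
0.03 -0.053 [59.2 52.1] [499.3 342. ]
0.03 0 [35.6 56.6] [519.5 334. ]
0.03 0.053 [11.5 61.2] [539.7 326. ]
0.06 -0.053 [54.2 41.2] [505.6 344.4]
0.06 0 [29.9 45.7] [526.4 336.1]
0.06 0.053 [ 5.2 50.2] [547.1 327.9]
0.09 -0.053 [48.9 29.7] [512.2 346.9]
0.09 0 [24.1 34.2] [533.7 338.4]
0.09 0.053 [-1.3 38.7] [555.  329.9]
```

View pics/a.png

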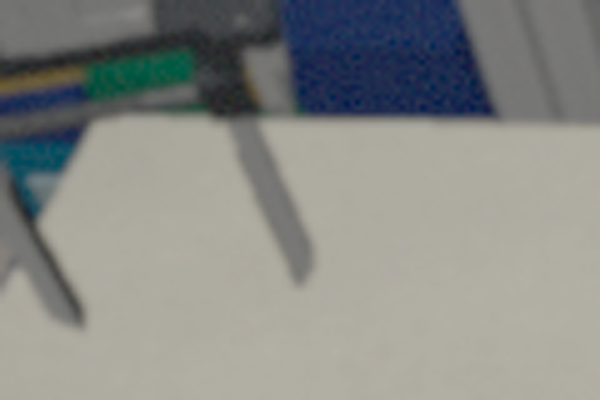

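View pics/b.png

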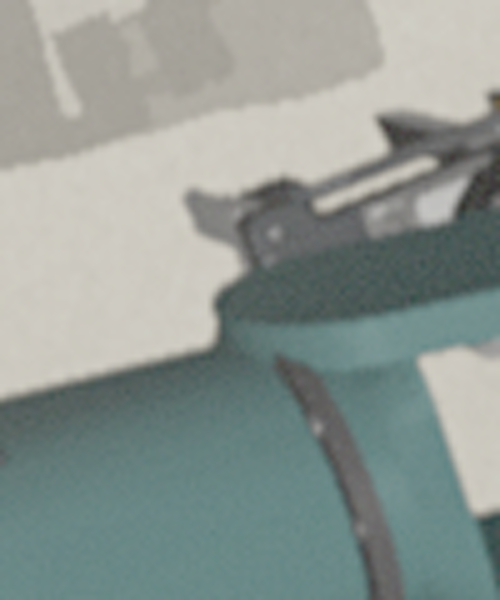

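```bash
python3 - <<'E'
from h import *
s=snap("scene");t=snap("top")
for a,b in[((60.5,56.5),(498,340)),((16,65),(537,324))]:
  print(tri(s,a,t,b))
# objects of known height: bottle cap top 125mm, carton tall
print(tri(s,(234.5,255.5),t,(308.5,157.5)))
E
```

```text
(array([ 0.17003681, -0.46910515,  0.20208425]), np.float64(0.0018979296452904001))
(array([ 0.20594168, -0.56297657,  0.20467026]), np.float64(0.005574436206714505))
(array([ 0.6482474 , -0.02980577,  0.12088787]), np.float64(0.0015781123550165272))
```

arm_command(plan=[0,0,-2,0,0,0,0.4,0,0,0,0,0,0,0.4,0,0,0,0,0,0,0.4,0,0,2,0,0,0,0.4,0,0,1,0,0,0,0.4,0,0,1,0,0,0,0.4])

```text
time: 4.15
tool_pos: [0.5329, -0.1772, 0.0355]
ee_rot: [-3.141, -0.001, 1.781]
wrist_force: [0.1, 0.3, -0.6]
width: 0.0563
```

```bash
python3 - <<'E'
from h import *
s=snap("scene");st()
im=s["pixels"][150:250,110:230,::-1].astype(float);im=np.clip((im/255)**.5*255,0,255).astype('u1')
cv2.imwrite("pics/s7.png",cv2.resize(im,None,fx=6,fy=6,interpolation=cv2.INTER_CUBIC))
E
```

```text
t 4.2 p [ 0.5321 -0.1769  0.0341] jig [-0.0018 -0.2149] rpy [-3.139e+00 -2.000e-03  1.781e+00] F [-0.2 -0.3 -0.5] w 0.0565
```

View pics/s7.png

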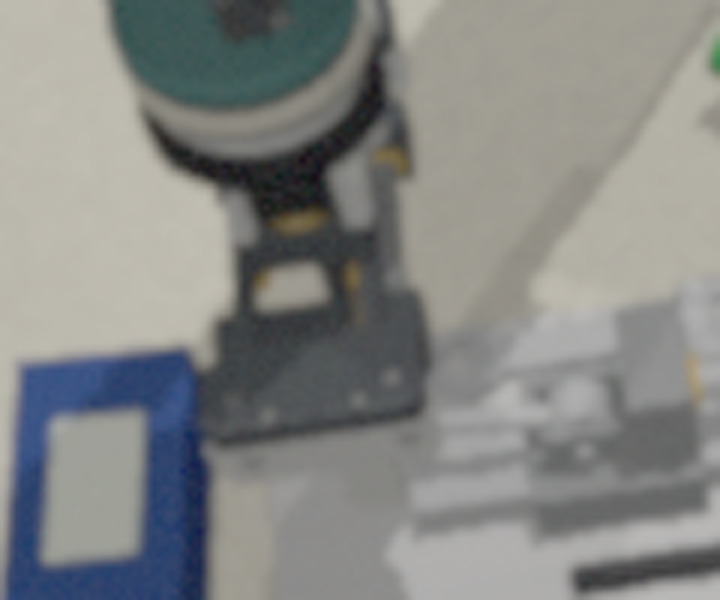

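arm_command(plan=[0,-0.15,0,0,0,0,0.6,0,0,0,0,0,0,0.75,0,0,0,0,0,0,0.85,0,0,0,0,0,0,0.9])

```text
time: 4.7
tool_pos: [0.534, -0.1775, 0.0375]
ee_rot: [3.137, 0.001, 1.781]
wrist_force: [3.8, 0.0, -0.2]
width: 0.022
```

arm_command(plan=[0,0,0,0,0,0,0.6,0,0,0,0,0,0,0.6,0,0.2,1.0,0,0,0,0.6,0,0,0.6,0,0,0,0.65,0,0,0,0,0,0,0.8,0,0,0,0,0,0,0.9,0,0,0,0,0,0,1,0,0,0,0,0,0,1])

```text
time: 5.7
tool_pos: [0.5337, -0.1766, 0.0204]
ee_rot: [-3.142, -0.001, 1.781]
wrist_force: [0.6, 3.5, -2.6]
width: 0.0225
```

```bash
python3 - <<'E'
from h import *
st()
import math
p=inj(robot.get_obs()["tool_pos"]);z0=robot.get_obs()["tool_pos"][2]
th0=.2
for th in np.linspace(.2,1.75,9): print(round(th,3), round(100*(-.072*math.cos(th)+.072*math.cos(.2)),2), round(100*.072*(math.sin(th)-math.sin(.2)),2))
E
```

```text
t 5.7 p [ 0.5337 -0.1766  0.0204] jig [-1.00e-04 -2.15e-01] rpy [-3.142e+00 -1.000e-03  1.781e+00] F [ 0.6  3.5 -2.6] w 0.0225
0.2 0.0 0.0
0.394 0.41 1.33
0.588 1.06 2.56
0.781 1.94 3.64
0.975 3.02 4.53
1.169 4.24 5.2
1.362 5.57 5.61
1.556 6.95 5.77
1.75 8.34 5.65
```

arm_command(plan=[0.4,0,-1.3,0,0,0,1,0.65,0,-1.25,0,0,0,1,0.9,0,-1.1,0,0,0,1,1.1,0,-0.9,0,0,0,1])

```text
time: 6.2
tool_pos: [0.5274, -0.1474, 0.067]
ee_rot: [3.141, 0.002, 1.781]
wrist_force: [1.9, -0.2, -4.9]
width: 0.0228
```

arm_command(plan=[1.2,0,-0.65,0,0,0,1,1.3,0,-0.4,0,0,0,1,1.4,0,-0.2,0,0,0,1,1.2,0,0.1,0,0,0,1])

```text
time: 6.7
tool_pos: [0.5167, -0.0978, 0.0796]
ee_rot: [3.141, 0.003, 1.781]
wrist_force: [-3.2, -3.9, 5.5]
width: 0.0222
```

```bash
python3 - <<'E'
from h import *
s=snap("scene");t=snap("top");st()
crop(s,145,130,180,110,4,"pics/s8.png")
crop(t,240,150,140,100,5,"pics/t8.png")
E
```

```text
t 6.8 p [ 0.5163 -0.0959  0.0793] jig [ 1.000e-04 -1.323e-01] rpy [ 3.141e+00 -1.000e-03  1.782e+00] F [-4.2  0.1  6.7] w 0.0222
```

View pics/s8.png

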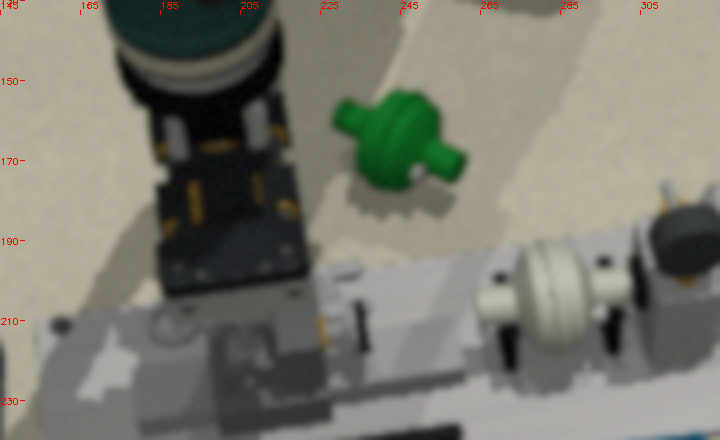

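View pics/t8.png

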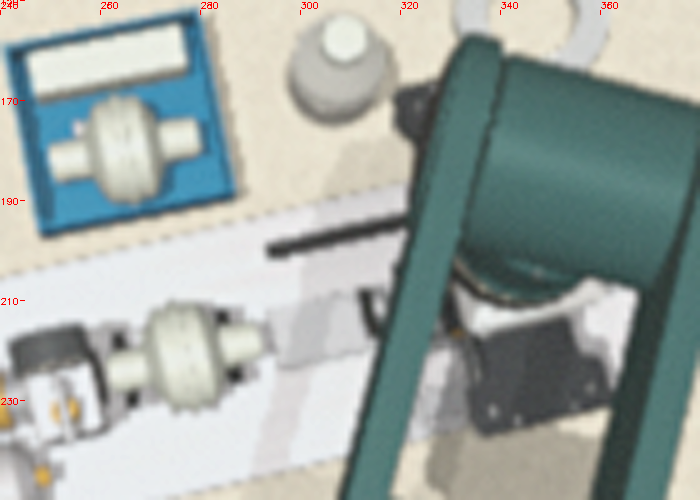

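arm_command(plan=[0.8,0,0,0,0,0,1,0.9,0,0,0,0,0,1,0.9,0,0,0,0,0,1,0.9,0,0,0,0,0,1,0.9,0,0,0,0,0,1,0.8,0,0,0,0,0,1,0.5,0,0,0,0,0,1,0,0,0,0,0,0,1])

```text
time: 7.8
tool_pos: [0.5045, -0.0421, 0.0783]
ee_rot: [-3.141, 0.002, 1.781]
wrist_force: [-2.4, -4.5, 5.9]
width: 0.0224
```

```bash
python3 - <<'E'
from h import *
s=snap("scene");t=snap("top");st()
crop(s,180,150,150,90,5,"pics/s9.png")
crop(t,235,180,100,75,7,"pics/t9.png")
E
```

```text
t 7.9 p [ 0.5045 -0.0421  0.0782] jig [ 0.0001 -0.0773] rpy [-3.141e+00  2.000e-03  1.781e+00] F [-2.8 -3.8  4.2] w 0.0225
```

View pics/s9.png

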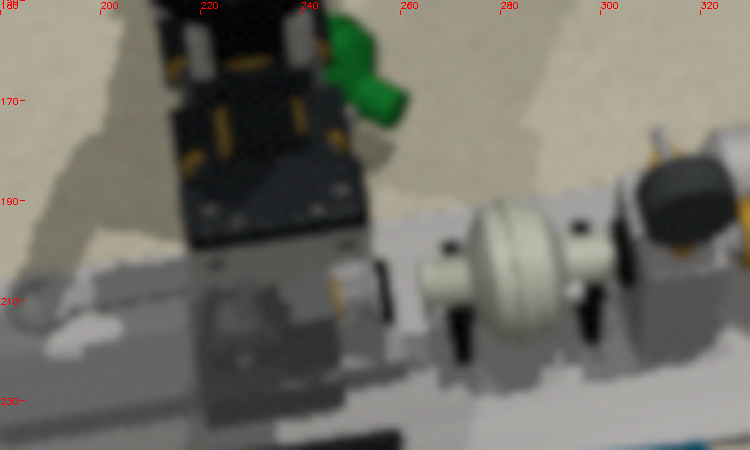

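View pics/t9.png

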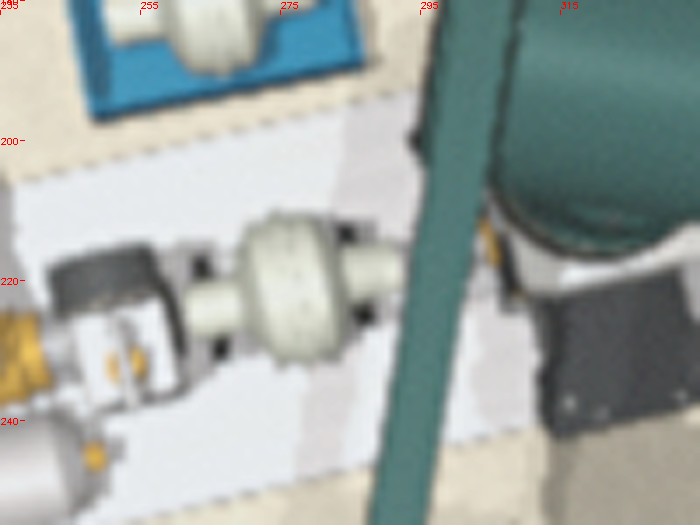

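```bash
python3 - <<'E'
from h import *
s=snap("scene")
for n,c,z in[("nose top",(255.5,202.5),.073),("nose bot",(258,214.5),.043),("nose near side mid",(258,207),.058),("filt end top",(262.5,202),.069),("filt end mid",(263.5,206),.06),("port R",(302,199),.066),("seal",(303.5,196),.066)]:
  p=onz(s,c,z);print(n,p.round(4),inj(p).round(4))
st()
E
```

```text
nose top [0.4895 0.0023 0.073 ] [-0.0051 -0.0308]
nose bot [0.5013 0.0073 0.043 ] [ 0.0075 -0.0283]
nose near side mid [0.4912 0.0074 0.058 ] [-0.0024 -0.0261]
filt end top [0.485  0.0174 0.069 ] [-0.0062 -0.015 ]
filt end mid [0.4896 0.0196 0.06  ] [-0.0014 -0.0138]
port R [0.4728 0.1052 0.066 ] [0.0006 0.0733]
seal [0.4644 0.1086 0.066 ] [-0.0069  0.0785]
t 7.95 p [ 0.5045 -0.0421  0.0783] jig [ 0.0001 -0.0773] rpy [-3.141e+00  2.000e-03  1.781e+00] F [-3.2 -3.2  5.2] w 0.0224
```

arm_command(plan=[0.6,0,0,0,0,0,1,0.5,0,0,0,0,0,1,0.2,0,0,0,0,0,1])

```text
time: 8.32
tool_pos: [0.5019, -0.0302, 0.0782]
ee_rot: [-3.141, 0.003, 1.781]
wrist_force: [-1.3, -6.9, 3.8]
width: 0.0222
```

arm_command(plan=[0.2,0,0,0,0,0,1,0.1,0,0,0,0,0,1])

```text
time: 8.57
tool_pos: [0.5014, -0.0277, 0.0783]
ee_rot: [-3.141, 0.004, 1.78]
wrist_force: [-2.1, -6.5, 3.5]
width: 0.0225
```

```bash
python3 - <<'E'
from h import *
s=snap("scene");st()
crop(s,180,150,150,90,5,"pics/s10.png")
E
```

```text
t 8.62 p [ 0.5013 -0.0276  0.0783] jig [ 0.0001 -0.0624] rpy [-3.141  0.004  1.78 ] F [-1.4 -7.1  4. ] w 0.0226
```

View pics/s10.png

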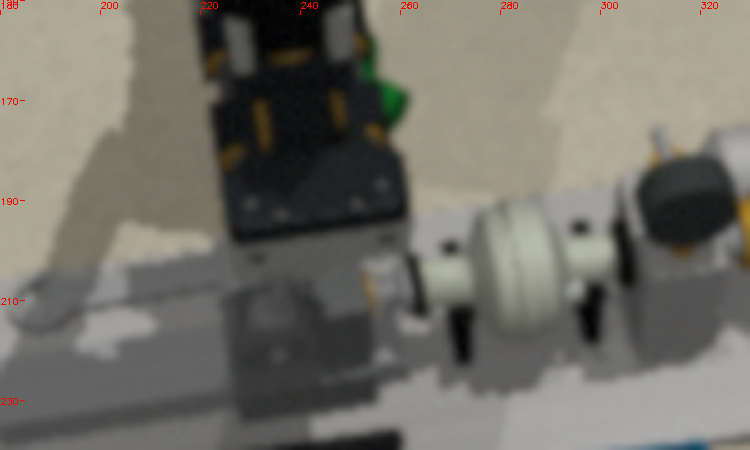

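arm_command(plan=[0.2,0,0,0,0,0,1,0.2,0,0,0,0,0,1,0.1,0,0,0,0,0,1])

```text
time: 9.0
tool_pos: [0.5003, -0.023, 0.0782]
ee_rot: [-3.141, 0.004, 1.78]
wrist_force: [-2.4, -7.9, 3.3]
width: 0.0223
```

arm_command(plan=[0.1,0,0,0,0,0,1,0.1,0,0,0,0,0,1])

```text
time: 9.25
tool_pos: [0.5, -0.0214, 0.0783]
ee_rot: [-3.141, 0.005, 1.78]
wrist_force: [-1.4, -8.0, 2.7]
width: 0.0224
```

```bash
python3 - <<'E'
from h import *
s=snap("scene");st()
crop(s,180,150,150,90,5,"pics/s11.png")
E
```

```text
t 9.3 p [ 0.5    -0.0213  0.0783] jig [ 0.0001 -0.056 ] rpy [-3.141  0.005  1.78 ] F [-1.6 -8.1  2.8] w 0.0224
```

View pics/s11.png

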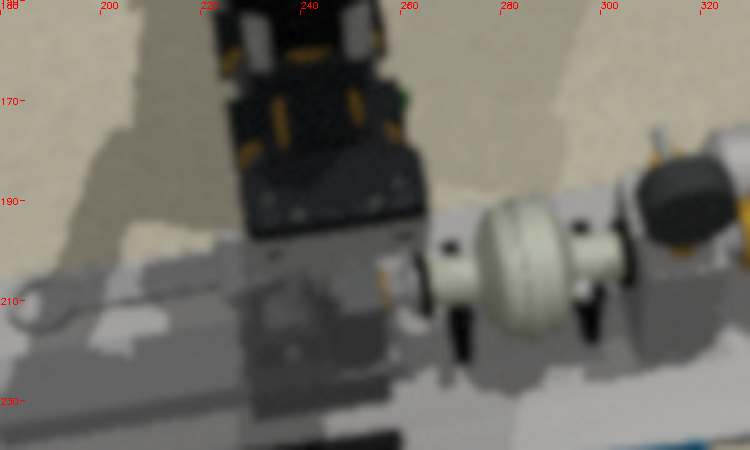

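arm_command(plan=[0.1,0,0,0,0,0,1,0.1,0,0,0,0,0,1,0.1,0,0,0,0,0,1])

```text
time: 9.68
tool_pos: [0.4994, -0.0189, 0.0782]
ee_rot: [-3.141, 0.006, 1.78]
wrist_force: [-0.8, -9.0, 3.5]
width: 0.0224
```

arm_command(plan=[0.1,0,0,0,0,0,1,0.1,0,0,0,0,0,1])

```text
time: 9.93
tool_pos: [0.4991, -0.0172, 0.0782]
ee_rot: [-3.141, 0.006, 1.78]
wrist_force: [-1.9, -9.7, 3.2]
width: 0.0225
```

```bash
python3 - <<'E'
from h import *
s=snap("scene");st()
crop(s,180,150,150,90,5,"pics/s12.png")
E
```

```text
t 9.97 p [ 0.499  -0.017   0.0782] jig [ 0.0001 -0.0516] rpy [-3.141  0.006  1.78 ] F [ -0.9 -10.7   2.2] w 0.0223
```

View pics/s12.png

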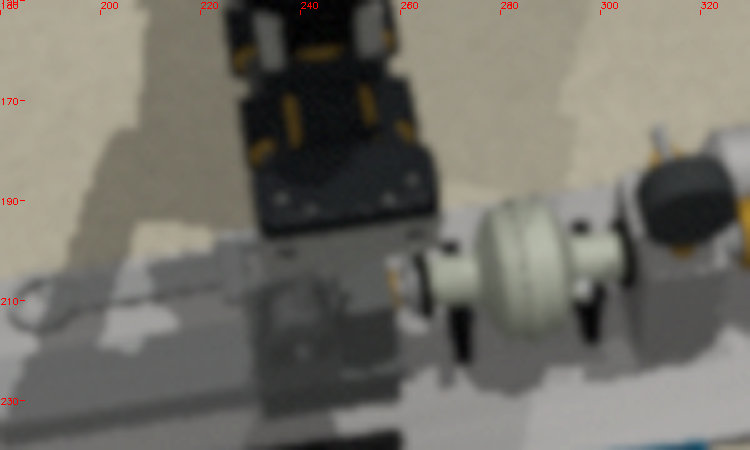

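arm_command(plan=[-1.35,0,-0.1,0,0,0,1,-1.4,0,0.15,0,0,0,1,-1.3,0,0.4,0,0,0,1,-1.2,0,0.65,0,0,0,1])

```text
time: 10.48
tool_pos: [0.5097, -0.0654, 0.0684]
ee_rot: [-3.142, -0.0, 1.781]
wrist_force: [-4.1, -2.2, 7.0]
width: 0.0226
```

arm_command(plan=[-1.1,0,0.9,0,0,0,1,-0.9,0,1.1,0,0,0,1,-0.65,0,1.2,0,0,0,1,-0.4,0,1.3,0,0,0,1])

```text
time: 10.98
tool_pos: [0.515, -0.0903, 0.0199]
ee_rot: [-3.141, -0.011, 1.781]
wrist_force: [-4.9, 19.7, 32.8]
width: 0.0137
```

```bash
python3 - <<'E'
from h import *
s=snap("scene");st()
crop(s,170,150,160,90,5,"pics/s13.png")
E
```

```text
t 11.03 p [ 0.5143 -0.0881  0.0194] jig [-0.0002 -0.1243] rpy [-3.14  -0.016  1.781] F [-2.8 15.1 -0.8] w 0.0083
```

View pics/s13.png

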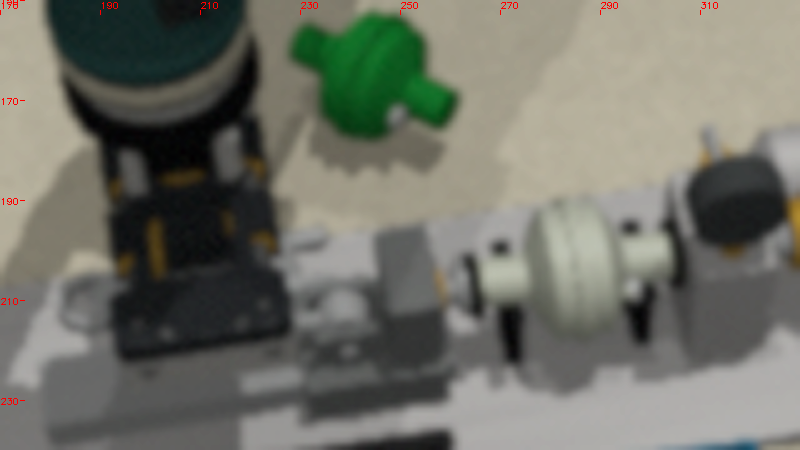

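arm_command(plan=[0,0,0,0,0,0,0.6,0,0,0,0,0,0,0.5,0,0,0,0,0,0,0.4,0,0,-5,0,0,0,0.4,0,0,-5,0,0,0,0.4,-5,0,-1,0,0,0,0.4,-3,0,0,0,0,0,0.4])

```text
time: 11.9
tool_pos: [0.5348, -0.176, 0.1339]
ee_rot: [3.137, 0.004, 1.78]
wrist_force: [0.4, 0.4, -0.3]
width: 0.0558
```

```bash
python3 - <<'E'
from h import *
s=snap("scene");t=snap("top");st()
crop(s,130,140,200,100,4,"pics/s14.png")
crop(t,240,160,140,90,5,"pics/t14.png")
E
```

```text
t 12.0 p [ 0.5337 -0.1769  0.1317] jig [-2.000e-04 -2.152e-01] rpy [3.141e+00 2.000e-03 1.777e+00] F [ 0.1 -0.5 -0.6] w 0.0565
```

View pics/s14.png

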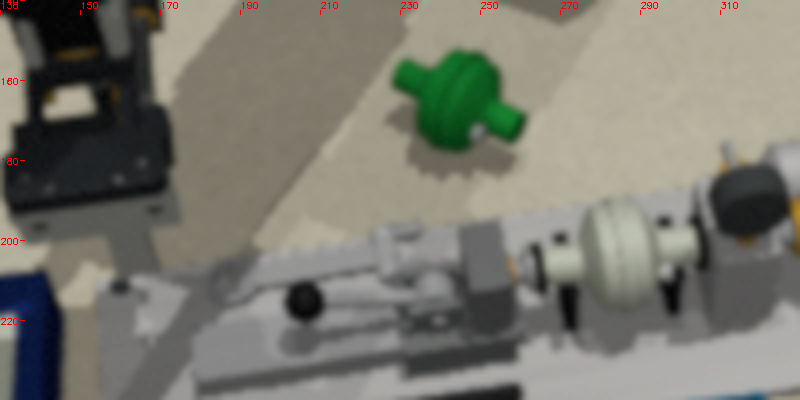

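View pics/t14.png

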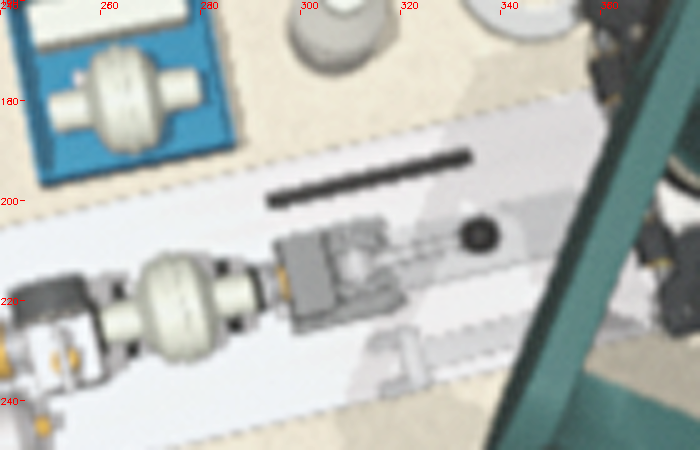

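Good view: the ball is at scene (205.5,215), top (333.5,206.5); the lever looks down and the nose is pressed on the filter. Measure its height.

```bash
python3 - <<'E'
from h import *
s=snap("scene");t=snap("top")
def cen(im,box,thr):
    x0,y0,x1,y1=box;g=im[y0:y1,x0:x1].astype(float).max(2);w=np.clip(thr-g,0,None)
    yy,xx=np.mgrid[y0:y1,x0:x1];return np.array([(w*xx).sum()/w.sum(),(w*yy).sum()/w.sum()])
a=cen(s["pixels"],(199,209,213,222),70);b=cen(t["pixels"],(329,200,342,214),80)
p,g=tri(s,a,t,b);print(a,b,p,g,inj(p))
crop(s,245,185,70,50,10,"pics/s15.png")
# rod slope in scene
crop(s,190,195,70,45,10,"pics/s16.png")
E
```

```text
[205.78442438 215.12979684] [335.49239033 206.63921218] [ 0.51849124 -0.10616858  0.06279183] 0.001505275924263873 [ 2.52713023e-05 -1.42879716e-01]
```

View pics/s15.png

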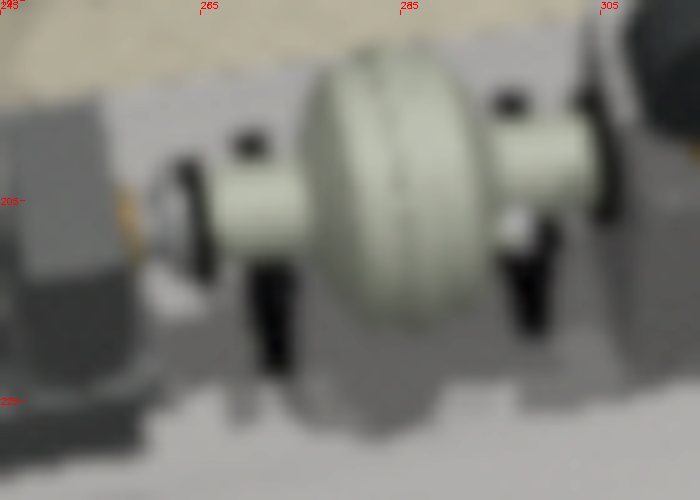

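View pics/s16.png

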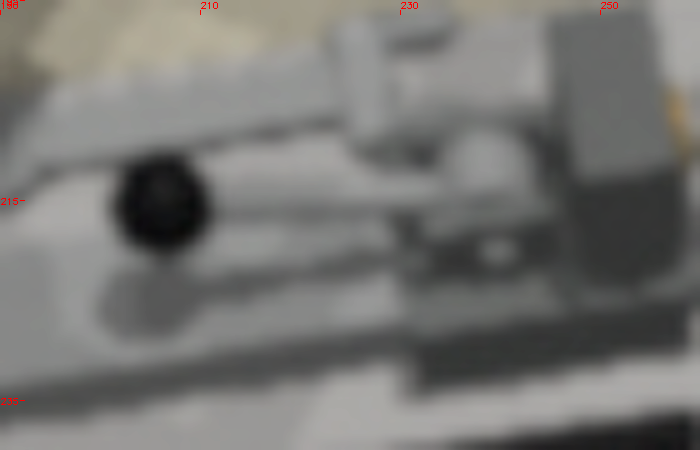

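```bash
cat >> h.py <<'E'
def darkcen(s,box,thr):
    im=s["pixels"];x0,y0,x1,y1=box;g=im[y0:y1,x0:x1].astype(float).max(2);w=np.clip(thr-g,0,None)
    yy,xx=np.mgrid[y0:y1,x0:x1];return np.array([(w*xx).sum()/w.sum(),(w*yy).sum()/w.sum()])
E
python3 - <<'E'
from h import *
s=snap("scene");t=snap("top");st()
hs=darkcen(s,(338,178,347,187),70);ht=darkcen(t,(226,227,233,234),110);print("hub px",hs,ht,tri(s,hs,t,ht))
for z in(.105,.108): print("hub",z,onz(s,hs,z),onz(t,ht,z))
# grip end far tip
print("grip s far end",onz(s,(365,236),.097),"t",onz(t,(215.7,183),.103))
print(inj(onz(t,(264,175),.03)))
print(J(.112,.12), "far", J(.142,.16))
rows([(*J(.112,.122),.131,1.786,6)])
E
```

```text
t 12.2 p [ 0.5329 -0.173   0.1312] jig [-2.000e-04 -2.112e-01] rpy [-3.141e+00 -1.000e-03  1.781e+00] F [0.4 0.6 1.1] w 0.0564
hub px [341.63772455 182.89520958] [229.21774194 230.65322581] (array([0.45384553, 0.18984275, 0.10302838]), np.float64(0.0013606681552316214))
hub 0.105 [0.45533294 0.19021509 0.105     ] [0.45366937 0.18893405 0.105     ]
hub 0.108 [0.45763269 0.18973575 0.108     ] [0.45346572 0.18859175 0.108     ]
grip s far end [0.58470352 0.231589   0.097     ] t [0.58589475 0.22570056 0.103     ]
[0.14192846 0.03174514]
[0.57166283 0.17457484] far [0.59241548 0.2200647 ]
[np.float64(5.56), np.float64(1.84), np.float64(0.0), 0, 0, np.float64(-0.04)]
[np.float64(5.56), np.float64(1.85), np.float64(0.0), 0, 0, np.float64(-0.04)]
[np.float64(5.56), np.float64(1.85), np.float64(0.0), 0, 0, np.float64(-0.04)]
[np.float64(5.56), np.float64(1.86), np.float64(0.0), 0, 0, np.float64(-0.04)]
[np.float64(5.56), np.float64(1.86), np.float64(0.0), 0, 0, np.float64(-0.04)]
[np.float64(5.56), np.float64(1.86), np.float64(0.0), 0, 0, np.float64(-0.04)]
```

arm_command(plan=[5.5,1.8,0,0,0,0,0.6,5.5,1.8,0,0,0,0,0.8,5.5,1.8,0,0,0,0,1,5.5,1.8,0,0,0,0,1,5.5,1.9,0,0,0,0,1,5.0,1.9,0,0,0,0,1,0,0,3,0,0,0,1,0,0,0,0,0,0,1])

```text
time: 13.2
tool_pos: [0.57, 0.1682, 0.0985]
ee_rot: [-3.135, -0.0, 1.784]
wrist_force: [0.2, -0.6, -0.2]
width: 0.0007
```

```bash
python3 - <<'E'
from h import *
s=snap("scene");t=snap("top");st()
crop(s,260,130,150,120,5,"pics/s17.png")
crop(t,180,150,120,100,6,"pics/t17.png")
E
```

```text
t 13.3 p [0.5723 0.1672 0.1017] jig [0.1111 0.1127] rpy [-3.141  0.     1.781] F [ 0.4  0.6 -0. ] w 0.0005
```

View pics/s17.png

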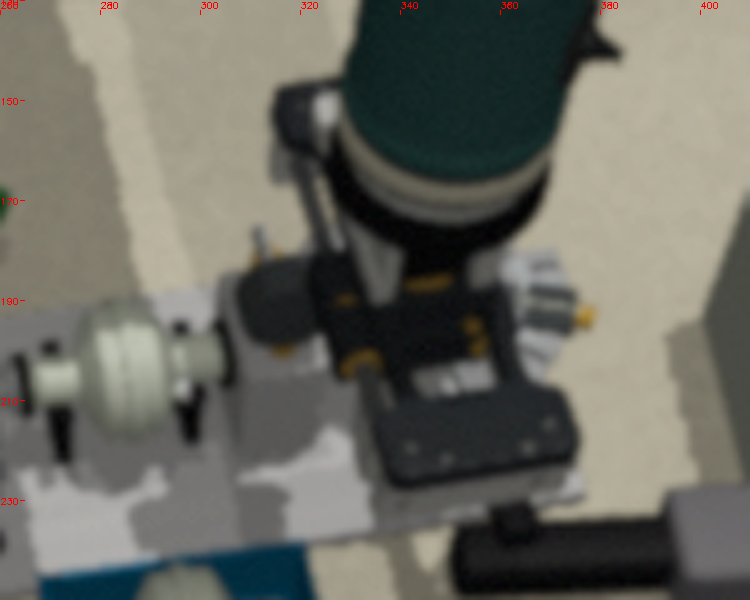

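View pics/t17.png

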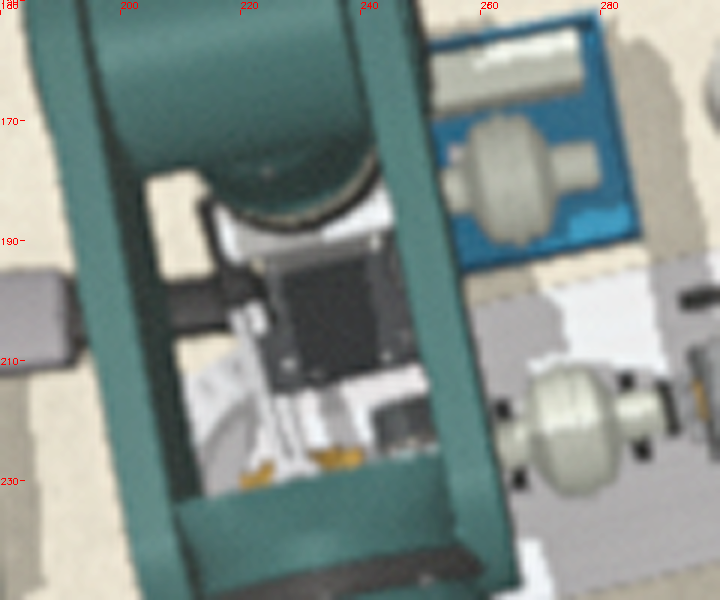

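arm_command(plan=[0,0,2.5,0,0,0,1,0,0,2.0,0,0,0,1,0,0,0,0,0,0,1])

```text
time: 13.68
tool_pos: [0.5722, 0.1661, 0.0561]
ee_rot: [-3.14, -0.0, 1.78]
wrist_force: [0.3, -0.6, 0.8]
width: 0.0007
```

```bash
cat >> h.py <<'E'
def P(phi,r=.112,off=.017):
    return J(r*np.cos(phi)+off*np.sin(phi), .16+r*np.sin(phi)-off*np.cos(phi))
def sweep(phis,z,**k):
    rows([(*P(f,**k),z,max(f,0)+YAW+np.pi/2,1) for f in phis])
E
python3 - <<'E'
from h import *
st()
sweep([-.15,0,.12,.24,.36,.48,.60,.72],.056)
E
```

```text
t 13.68 p [0.5722 0.1661 0.0561] jig [0.1107 0.1116] rpy [-3.14 -0.    1.78] F [ 0.3 -0.6  0.8] w 0.0007
[np.float64(1.48), np.float64(-0.26), np.float64(0.01), 0, 0, np.float64(-0.38)]
[np.float64(1.65), np.float64(0.38), np.float64(-0.0), 0, 0, np.float64(-0.0)]
[np.float64(1.35), np.float64(0.12), np.float64(-0.0), 0, 0, np.float64(-6.88)]
[np.float64(1.35), np.float64(0.12), np.float64(-0.0), 0, 0, np.float64(-6.88)]
[np.float64(1.35), np.float64(0.12), np.float64(-0.0), 0, 0, np.float64(-6.88)]
[np.float64(1.35), np.float64(0.12), np.float64(-0.0), 0, 0, np.float64(-6.88)]
[np.float64(1.35), np.float64(0.12), np.float64(-0.0), 0, 0, np.float64(-6.88)]
[np.float64(1.35), np.float64(0.12), np.float64(-0.0), 0, 0, np.float64(-6.88)]
```

arm_command(plan=[1.5,-0.2,0,0,0,0,1,1.6,0.4,0,0,0,0,1,1.35,0.1,0,0,0,-6.9,1,1.35,0.1,0,0,0,-6.9,1,1.35,0.1,0,0,0,-6.9,1,1.35,0.1,0,0,0,-6.9,1])

```text
time: 14.42
tool_pos: [0.5533, 0.2501, 0.0583]
ee_rot: [3.138, 0.003, 2.267]
wrist_force: [1.3, -1.4, 0.1]
width: 0.0006
```

```bash
python3 - <<'E'
from h import *
s=snap("scene");t=snap("top");st()
crop(s,290,150,110,100,6,"pics/s18.png")
crop(t,180,150,100,100,6,"pics/t18.png")
E
```

```text
t 14.53 p [0.552 0.251 0.058] jig [0.1092 0.1989] rpy [3.139e+00 1.000e-03 2.265e+00] F [ 0.   0.5 -0.9] w 0.0001
```

View pics/s18.png

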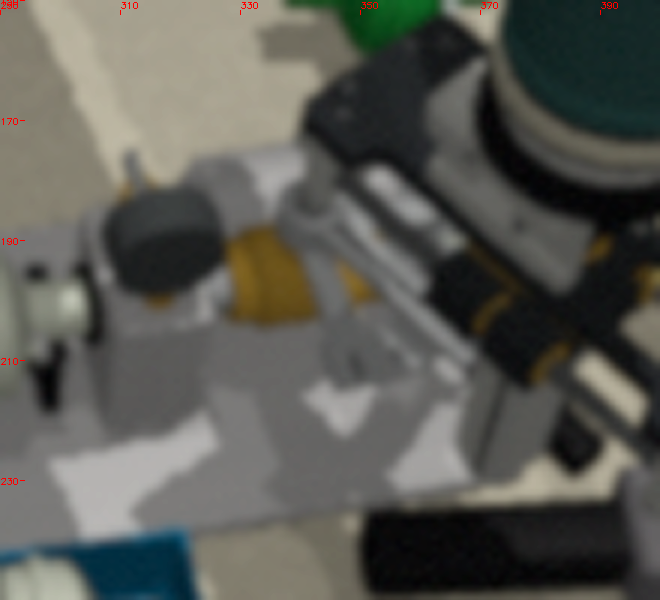

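View pics/t18.png

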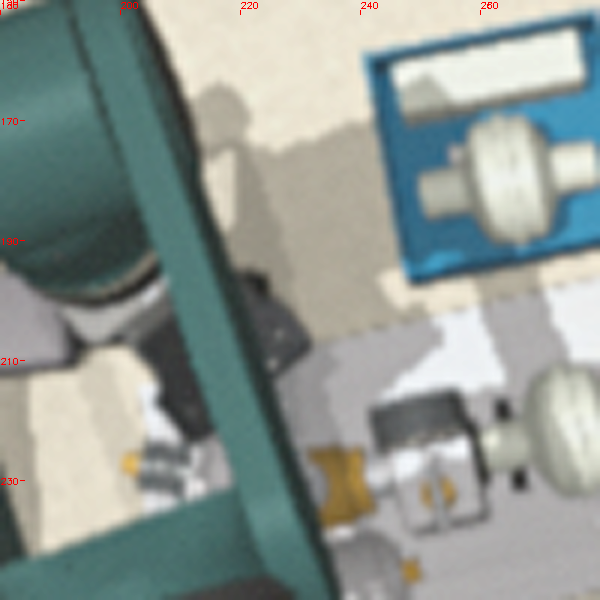

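```bash
python3 - <<'E'
from h import *
s=snap("scene");st()
h=onz(s,(341.6,182.9),.103)
for c in[(366.5,211),(385.5,227)]:
  p=onz(s,c,.1)-h; print(np.linalg.norm(p[:2]),np.arctan2(p[1],p[0])-YAW)
sweep([.6,.72,.84,.92],.057)
E
```

```text
t 14.57 p [0.5518 0.2503 0.0576] jig [0.1088 0.1982] rpy [3.14  0.    2.263] F [0.1 0.1 0.2] w 0.0007
0.0863163972837553 0.3869272485665035
0.13897898220859348 0.440493690873092
[np.float64(1.29), np.float64(-0.1), np.float64(0.06), 0, 0, np.float64(-7.08)]
[np.float64(1.35), np.float64(0.12), np.float64(-0.0), 0, 0, np.float64(-6.88)]
[np.float64(1.35), np.float64(0.12), np.float64(-0.0), 0, 0, np.float64(-6.88)]
[np.float64(0.9), np.float64(0.1), np.float64(-0.0), 0, 0, np.float64(-4.58)]
```

arm_command(plan=[1.3,0,0,0,0,-7,1,1.35,0.1,0,0,0,-6.9,1,1.35,0.1,0,0,0,-6.9,1,0.9,0.1,0,0,0,-4.6,1,0,0,0,0,0,0,1])

```text
time: 15.2
tool_pos: [0.5165, 0.2833, 0.057]
ee_rot: [3.141, 0.0, 2.704]
wrist_force: [0.6, -0.2, -0.8]
width: 0.0005
```

```bash
python3 - <<'E'
from h import *
s=snap("scene");t=snap("top");st()
crop(s,310,150,100,100,6,"pics/s19.png")
crop(t,180,160,90,90,7,"pics/t19.png")
E
```

```text
t 15.3 p [0.5166 0.2828 0.0566] jig [0.0813 0.2375] rpy [-3.141 -0.     2.704] F [ 0.6  0.1 -0.5] w 0.0003
```

View pics/s19.png

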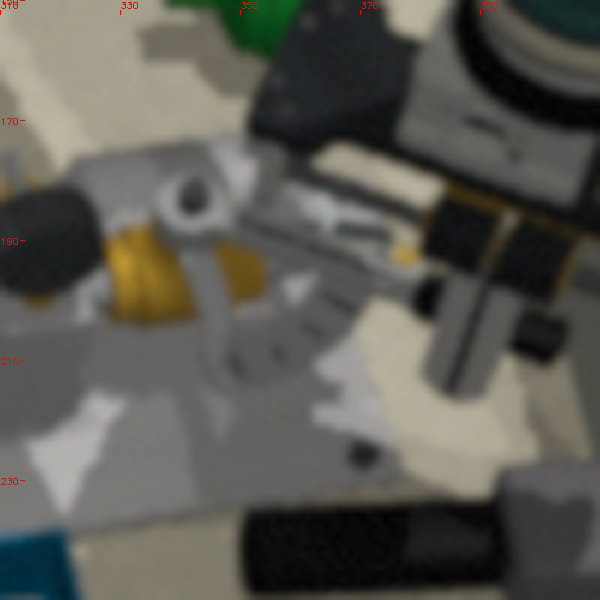

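View pics/t19.png

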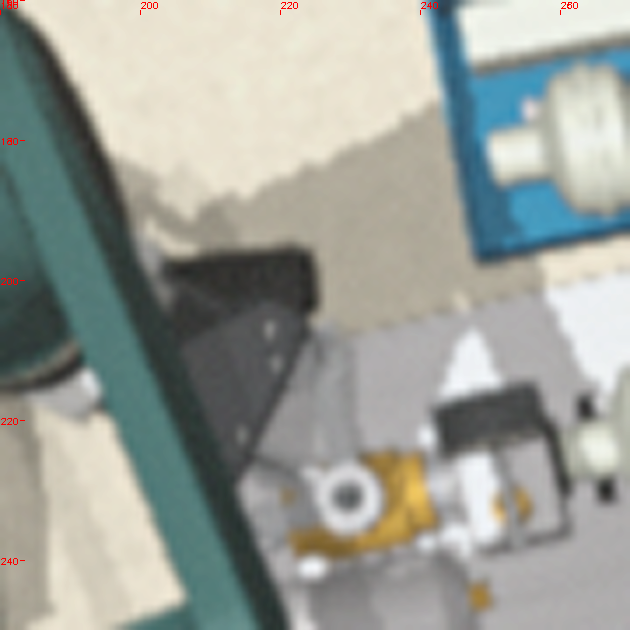

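```bash
python3 - <<'E'
from h import *
s=snap("scene");t=snap("top")
def ang(c,hc,z,zh=.103):
  p=onz(s_,c,z)-onz(s_,hc,zh);return round(float(np.linalg.norm(p[:2])),4),round(float(np.arctan2(p[1],p[0])-YAW),3)
s_=s;h=(341.65,182.9)
for n,c,z in[("mark",(369.7,190.4),.09),("nut",(376.5,192.8),.085),("gripstart",(379.5,199.5),.1),("tip",(403,206),.1)]: print(n,ang(c,h,z))
s_=t;h=(229.2,230.65)
for n,c,z in[("mark",(206.9,227.6),.09),("nut",(201.3,226.9),.085)]: print(n,ang(c,h,z))
i0=cv2.imread("pics/scene0.png")[175:215,325:385];i1=cv2.imread("pics/top0.png")[210:245,190:240]
cv2.imwrite("pics/m0.png",cv2.resize(i0,None,fx=12,fy=12,interpolation=cv2.INTER_CUBIC));cv2.imwrite("pics/m1.png",cv2.resize(i1,None,fx=14,fy=14,interpolation=cv2.INTER_CUBIC))
E
```

```text
mark (0.0635, 1.207)
nut (0.0793, 1.204)
gripstart (0.0892, 0.882)
tip (0.1398, 0.939)
mark (0.0637, 1.19)
nut (0.0802, 1.191)
```

View pics/m0.png

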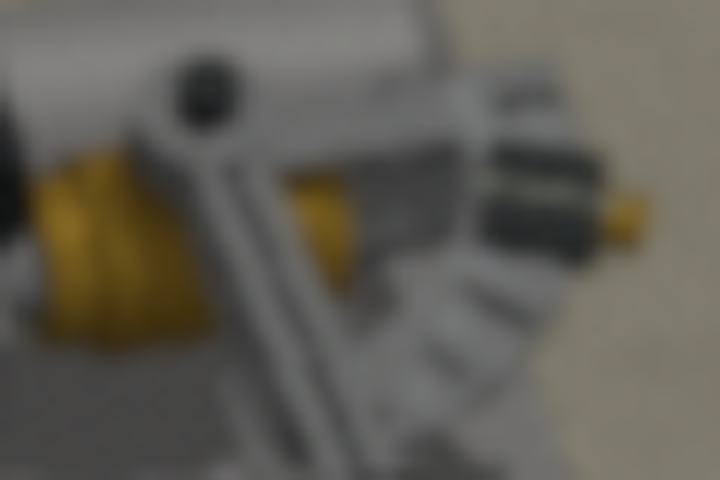

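View pics/m1.png

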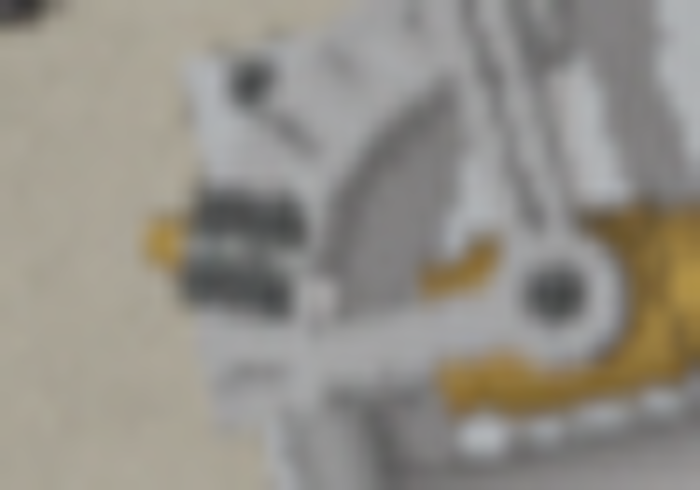

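```bash
python3 - <<'E'
from h import *
sweep([.98,1.04,1.09,1.09],.0566)
E
```

```text
[np.float64(0.77), np.float64(0.21), np.float64(-0.02), 0, 0, np.float64(-3.55)]
[np.float64(0.67), np.float64(0.08), np.float64(-0.0), 0, 0, np.float64(-3.44)]
[np.float64(0.56), np.float64(0.07), np.float64(-0.0), 0, 0, np.float64(-2.86)]
[np.float64(0.0), np.float64(0.0), np.float64(-0.0), 0, 0, np.float64(-0.0)]
```

arm_command(plan=[0.75,0.2,0,0,0,-3.5,1,0.65,0.1,0,0,0,-3.4,1,0.55,0.1,0,0,0,-2.9,1,0,0,0,0,0,0,1])

```text
time: 15.9
tool_pos: [0.5002, 0.2934, 0.0565]
ee_rot: [-3.141, 0.0, 2.875]
wrist_force: [0.4, -0.4, 0.0]
width: 0.0006
```

```bash
python3 - <<'E'
from h import *
st()
s=snap("scene")
crop(s,325,165,90,70,8,"pics/s20.png")
E
```

```text
t 15.9 p [0.5002 0.2934 0.0565] jig [0.0675 0.2513] rpy [-3.141  0.     2.875] F [ 0.4 -0.4  0. ] w 0.0006
```

View pics/s20.png

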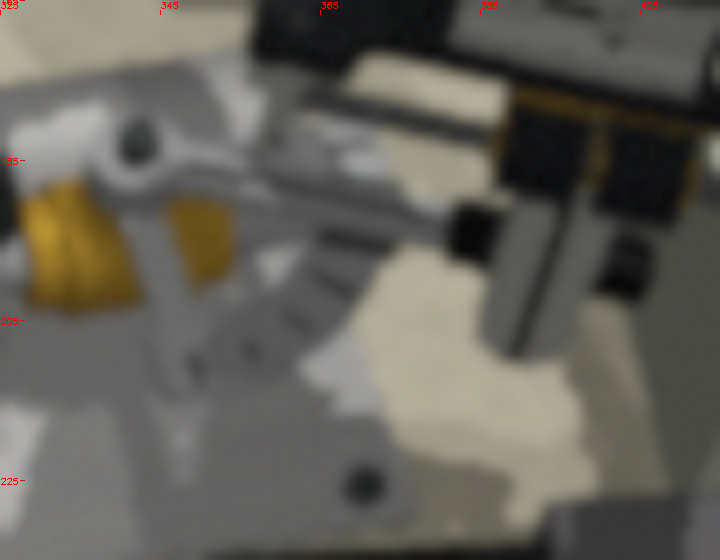

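arm_command(plan=[-2,0,0,0,0,0,1,-1,0,-4,0,0,0,1,0,0,-5,0,0,0,1,0,-5,-4,0,0,8,1,0,-6,0,0,0,8,1,0,-6,0,0,0,8,1,0,-6,0,0,0,8,1])

```text
time: 16.82
tool_pos: [0.424, 0.0836, 0.186]
ee_rot: [3.141, 0.001, 2.312]
wrist_force: [-0.3, -0.3, 1.1]
width: 0.0006
```

```bash
python3 - <<'E'
from h import *
st()
s=snap("scene");t=snap("top")
crop(s,325,165,90,70,8,"pics/s21.png")
crop(t,180,190,75,65,9,"pics/t21.png")
E
```

```text
t 16.82 p [0.424  0.0836 0.186 ] jig [-0.0517  0.0627] rpy [3.141e+00 1.000e-03 2.312e+00] F [-0.3 -0.3  1.1] w 0.0006
```

View pics/s21.png

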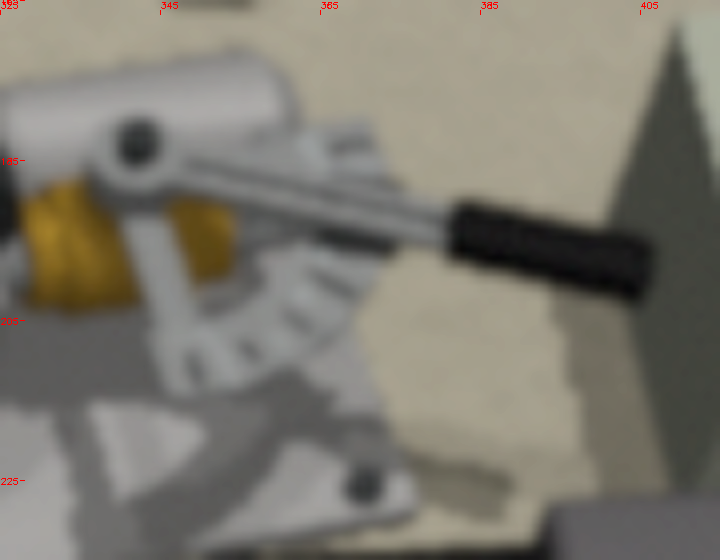

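View pics/t21.png

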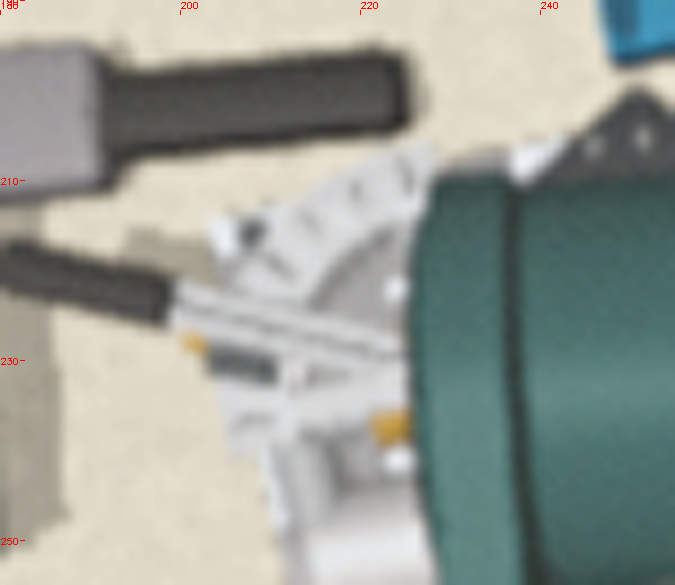

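```bash
cat >> h.py <<'E'
def ang(s,c,z,hc,zh=.103):
    p=onz(s,c,z)-onz(s,hc,zh);return round(float(np.linalg.norm(p[:2])),4),round(float(np.arctan2(p[1],p[0])-YAW),3)
HS=(341.65,182.9);HT=(229.2,230.65)
E
python3 - <<'E'
from h import *
s=snap("scene");t=snap("top")
c=darkcen(s,(380,187,408,204),48);print(c)
for z in(.097,.1,.104): print("lever s",z,ang(s,c,z,HS))
g=t["pixels"][190:255,160:225].max(2).astype(np.uint8)
m=((g<85)).astype('u1');n,l,st_,ce=cv2.connectedComponentsWithStats(m)
for i in range(1,n):
  if st_[i,4]>20: print(st_[i],ce[i]+[160,190])
m=(s["pixels"][180:210,375:412].max(2)<48).astype('u1');n,l,st_,ce=cv2.connectedComponentsWithStats(m)
for i in range(1,n):
  if st_[i,4]>20: print("s",st_[i],ce[i]+[375,180])
E
```

```text
[394.20679188 196.32403718]
lever s 0.097 (0.1167, 1.101)
lever s 0.1 (0.1164, 1.081)
lever s 0.104 (0.1161, 1.054)
[ 30   6  35  15 329] [206.54407295 201.27051672]
[ 11  22  11  39 231] [174.70995671 231.16883117]
[ 19  27  20   9 106] [188.77358491 220.91509434]
s [  6  11  27  13 211] [394.83886256 196.25118483]
```

```bash
python3 - <<'E'
from h import *
s=snap("scene");t=snap("top")
for z in(.097,.1,.104): print("lever t",z,ang(t,(188.8,220.9),z,HT))
for zh in(.1,.103,.106):
  print(zh,"mark t",ang(t,(206.85,227.45),.09,HT,zh),"s",ang(s,(369.75,190.4),.09,HS,zh),"lever t",ang(t,(188.8,220.9),.102,HT,zh),"s",ang(s,(394.5,196.3),.1,HS,zh))
# tri of grip centre
p,g=tri(s,(394.5,196.3),t,(188.8,220.9));print(p,g)
E
```

```text
lever t 0.097 (0.1151, 1.098)
lever t 0.1 (0.1144, 1.099)
lever t 0.104 (0.1135, 1.1)
0.1 mark t (0.0635, 1.186) s (0.0635, 1.17) lever t (0.1136, 1.1) s (0.1172, 1.063)
0.103 mark t (0.0639, 1.184) s (0.0636, 1.207) lever t (0.114, 1.099) s (0.117, 1.083)
0.106 mark t (0.0642, 1.182) s (0.0638, 1.244) lever t (0.1143, 1.099) s (0.1169, 1.103)
[0.48331863 0.30226412 0.09722156] 0.003583746053767444
```

```bash
python3 - <<'E'
from h import *
st()
a=P(1.04,off=.035);y=1.09+YAW+np.pi/2
rows([(*a,.186,y,4),(*a,.0566,y,3)])
E
```

```text
t 17.12 p [0.425  0.0861 0.186 ] jig [-0.0502  0.065 ] rpy [3.141 0.    2.319] F [-0.8 -0.2  0.5] w 0.0001
[np.float64(2.01), np.float64(5.16), np.float64(-0.0), 0, 0, np.float64(-7.98)]
[np.float64(1.27), np.float64(5.39), np.float64(-0.0), 0, 0, np.float64(-7.98)]
[np.float64(0.51), np.float64(5.51), np.float64(-0.0), 0, 0, np.float64(-7.98)]
[np.float64(-0.26), np.float64(5.53), np.float64(-0.0), 0, 0, np.float64(-7.98)]
[np.float64(-0.0), np.float64(0.0), np.float64(4.31), 0, 0, np.float64(-0.0)]
[np.float64(-0.0), np.float64(0.0), np.float64(4.31), 0, 0, np.float64(-0.0)]
[np.float64(-0.0), np.float64(0.0), np.float64(4.31), 0, 0, np.float64(-0.0)]
```

arm_command(plan=[2,5.2,0,0,0,-8,1,1.3,5.4,0,0,0,-8,1,0.5,5.5,0,0,0,-8,1,-0.3,5.5,0,0,0,-8,1,0,0,4,0,0,0,1,0,0,4,0,0,0,1,0,0,3.5,0,0,0,1,0,0,1.3,0,0,0,1])

```text
time: 18.12
tool_pos: [0.5195, 0.2858, 0.0538]
ee_rot: [-3.138, -0.005, 2.879]
wrist_force: [-0.5, -0.4, -0.8]
width: 0.0002
```

```bash
python3 - <<'E'
from h import *
st()
sweep([1.0,1.09,1.15],.057)
E
```

```text
t 18.12 p [0.5195 0.2858 0.0538] jig [0.0848 0.2398] rpy [-3.138 -0.005  2.879] F [-0.5 -0.4 -0.8] w 0.0002
[np.float64(1.13), np.float64(0.01), np.float64(-0.32), 0, 0, np.float64(5.32)]
[np.float64(1.01), np.float64(0.11), np.float64(-0.0), 0, 0, np.float64(-5.16)]
[np.float64(0.67), np.float64(0.08), np.float64(-0.0), 0, 0, np.float64(-3.44)]
```

arm_command(plan=[1.1,0,-0.3,0,0,0,1,1.0,0.1,0,0,0,0,1,0.65,0.1,0,0,0,-3.4,1,0,0,0,0,0,0,1])

```text
time: 18.62
tool_pos: [0.4952, 0.2951, 0.0629]
ee_rot: [3.139, 0.003, 2.937]
wrist_force: [0.2, 0.5, -0.8]
width: 0.0002
```

```bash
cat >> h.py <<'E'
def tphi():
    o=robot.get_obs();d=inj(o["tool_pos"])-[0,.16];r=np.hypot(*d);print("tphi",np.arctan2(d[1],d[0])+np.arcsin(.017/r))
E
python3 - <<'E'
from h import *
st();tphi()
E
```

```text
t 18.62 p [0.4952 0.2951 0.0629] jig [0.0631 0.2541] rpy [3.139e+00 3.000e-03 2.937e+00] F [ 0.2  0.5 -0.8] w 0.0002
tphi 1.1306399001498542
```

arm_command(plan=[-2,0,0,0,0,0,1,-1,0,-4,0,0,0,1,0,0,-5,0,0,0,1,0,-5,-4,0,0,8,1,0,-6,0,0,0,8,1,0,-6,0,0,0,8,1,0,-6,0,0,0,8,1])

```text
time: 19.5
tool_pos: [0.4304, 0.0804, 0.191]
ee_rot: [3.14, 0.002, 2.372]
wrist_force: [0.8, -1.1, 0.7]
width: 0.0006
```

```bash
cat >> h.py <<'E'
def lever():
    s=snap("scene");t=snap("top")
    for n,im,(x0,y0,x1,y1),th,z,H in[("s",s,(375,178,412,212),48,.1,HS),("t",t,(165,205,225,240),85,.102,HT)]:
        m=(im["pixels"][y0:y1,x0:x1].max(2)<th).astype('u1');k,l,q,ce=cv2.connectedComponentsWithStats(m)
        for i in range(1,k):
            if q[i,4]>40: c=ce[i]+[x0,y0];print(n,q[i],c.round(2),ang(im,c,z,H))
    return s,t
E
python3 - <<'E'
from h import *
st()
s,t=lever()
crop(s,325,165,90,70,8,"pics/s22.png")
crop(t,170,190,75,65,9,"pics/t22.png")
E
```

```text
t 19.5 p [0.4304 0.0804 0.191 ] jig [-0.0462  0.0582] rpy [3.140e+00 2.000e-03 2.372e+00] F [ 0.8 -1.1  0.7] w 0.0006
s [  6  11  27  13 206] [395.06 194.31] (0.1175, 1.131)
t [25  0 25  6 52] [198.42 206.12] (0.1088, 0.668)
t [  6   7  28  28 277] [179.86 224.52] (0.136, 1.212)
```

View pics/s22.png

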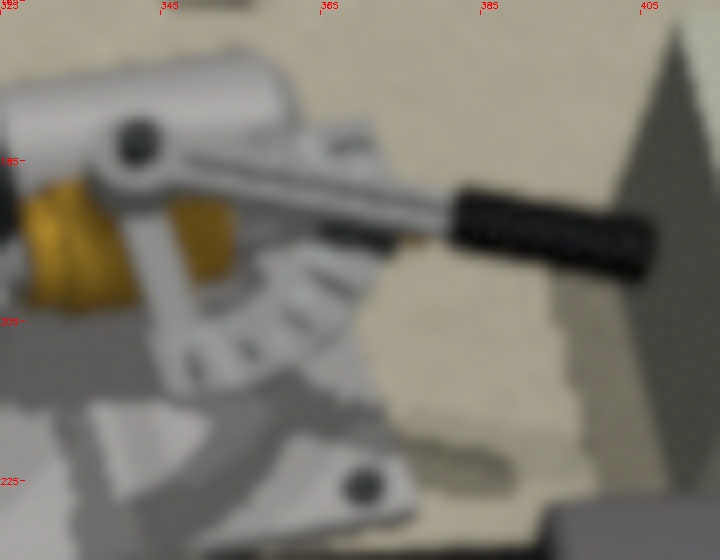

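View pics/t22.png

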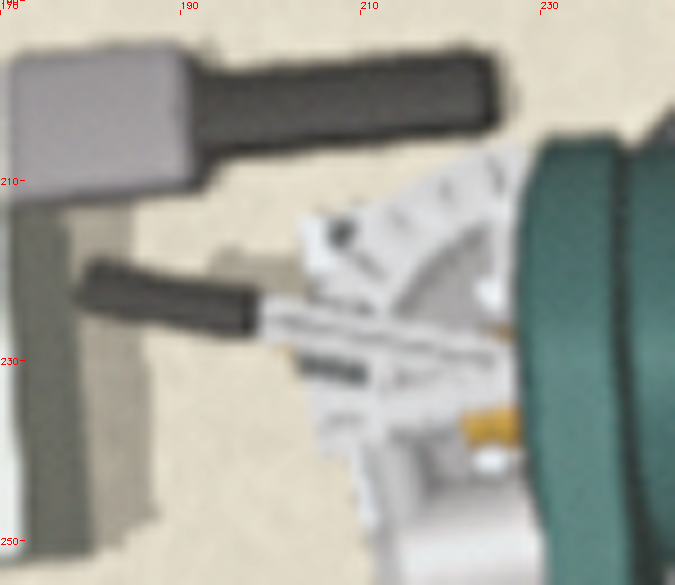

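```bash
python3 - <<'E'
from h import *
s=snap("scene");t=snap("top")
print(ang(t,(188,222.4),.102,HT))
# dark grip mask fit by minAreaRect for both
def pca(im,box,th):
    x0,y0,x1,y1=box;g=im["pixels"][y0:y1,x0:x1].max(2).astype(float);w=np.clip(th-g,0,None)
    yy,xx=np.mgrid[y0:y1,x0:x1];c=np.array([(w*xx).sum(),(w*yy).sum()])/w.sum()
    dx,dy=xx-c[0],yy-c[1];C=np.array([[(w*dx*dx).sum(),(w*dx*dy).sum()],[0,(w*dy*dy).sum()]])/w.sum();C[1,0]=C[0,1]
    v=np.linalg.eigh(C)[1][:,1];return c,v,np.linalg.eigvalsh(C)
for im,box,th,z,H,n in[(s,(379,185,410,203),48,.1,HS,"s"),(t,(180,214,200,230),95,.102,HT,"t")]:
    c,v,e=pca(im,box,th);a=onz(im,c-8*v,z);b=onz(im,c+8*v,z);d=b-a
    if n=="t" : d=d if d[1]>0 else -d
    if d[1]<0:d=-d
    print(n,c,"dir angle",np.arctan2(d[1],d[0])-YAW,"hub-cen",ang(im,c,z,H))
# mark pair direction: nut->line
E
```

```text
(0.1151, 1.138)
s [394.62382505 194.33991943] dir angle 1.1489206303798871 hub-cen (0.1166, 1.129)
t [188.59940476 222.84077381] dir angle 1.1662608734742173 hub-cen (0.1132, 1.146)
```

```bash
python3 - <<'E'
from h import *
st()
a=P(1.09,off=.035);y=1.13+YAW+np.pi/2
rows([(*a,.186,y,4),(*a,.057,y,3)])
E
```

```text
t 19.7 p [0.4312 0.0816 0.1911] jig [-0.0451  0.0593] rpy [3.139e+00 2.000e-03 2.376e+00] F [-0.1  0.6  0.1] w 0.0008
[np.float64(2.04), np.float64(5.21), np.float64(0.13), 0, 0, np.float64(-7.74)]
[np.float64(1.32), np.float64(5.44), np.float64(0.13), 0, 0, np.float64(-7.74)]
[np.float64(0.58), np.float64(5.57), np.float64(0.13), 0, 0, np.float64(-7.74)]
[np.float64(-0.18), np.float64(5.6), np.float64(0.13), 0, 0, np.float64(-7.74)]
[np.float64(0.0), np.float64(0.0), np.float64(4.3), 0, 0, np.float64(-0.0)]
[np.float64(0.0), np.float64(0.0), np.float64(4.3), 0, 0, np.float64(-0.0)]
[np.float64(0.0), np.float64(0.0), np.float64(4.3), 0, 0, np.float64(-0.0)]
```

arm_command(plan=[2,5.2,0.1,0,0,-7.7,1,1.3,5.4,0.1,0,0,-7.7,1,0.5,5.6,0.1,0,0,-7.7,1,-0.3,5.6,0.1,0,0,-7.7,1,0,0,4.2,0,0,0,1,0,0,4.2,0,0,0,1,0,0,4.3,0,0,0,1,0,0,0,0,0,0,1])

```text
time: 20.7
tool_pos: [0.5156, 0.2881, 0.054]
ee_rot: [-3.136, -0.008, 2.918]
wrist_force: [-0.6, -0.1, 0.4]
width: 0.0004
```

```bash
python3 - <<'E'
from h import *
st();tphi()
sweep([1.11,1.15,1.165],.057)
E
```

```text
t 20.7 p [0.5156 0.2881 0.054 ] jig [0.0815 0.2429] rpy [-3.136 -0.008  2.918] F [-0.6 -0.1  0.4] w 0.0004
tphi 0.9406274301532975
[np.float64(1.91), np.float64(0.19), np.float64(-0.3), 0, 0, np.float64(1.22)]
[np.float64(0.45), np.float64(0.06), np.float64(-0.0), 0, 0, np.float64(-2.29)]
[np.float64(0.17), np.float64(0.02), np.float64(-0.0), 0, 0, np.float64(-0.86)]
```

arm_command(plan=[1.7,0.2,-0.1,0,0,0,1,0.4,0.1,0,0,0,-2,1,0.2,0,0,0,0,0,1,0,0,0,0,0,0,1])

```text
time: 21.2
tool_pos: [0.4972, 0.2959, 0.0608]
ee_rot: [3.141, 0.002, 2.951]
wrist_force: [-0.0, 0.8, -1.1]
width: 0.0008
```

```bash
python3 - <<'E'
from h import *
st();tphi()
E
```

```text
t 21.2 p [0.4972 0.2959 0.0608] jig [0.0652 0.2544] rpy [3.141e+00 2.000e-03 2.951e+00] F [-0.   0.8 -1.1] w 0.0008
tphi 1.1153902764882135
```

arm_command(plan=[0.3,0,0.3,0,0,0,1,0.2,0,0,0,0,0,1,0.05,0,0,0,0,0,1])

```text
time: 21.58
tool_pos: [0.492, 0.2967, 0.0567]
ee_rot: [3.141, 0.001, 2.95]
wrist_force: [2.1, 0.6, -0.1]
width: 0.0005
```

```bash
python3 - <<'E'
from h import *
st();tphi()
E
```

```text
t 21.57 p [0.492  0.2967 0.0567] jig [0.0603 0.2563] rpy [3.141e+00 1.000e-03 2.950e+00] F [ 2.1  0.6 -0.1] w 0.0005
tphi 1.1619743080079543
```

arm_command(plan=[-2,0,0,0,0,0,1,-1,0,-4,0,0,0,1,0,0,-5,0,0,0,1,0,-5,-4,0,0,8,1,0,-6,0,0,0,8,1,0,-6,0,0,0,8,1,0,-6,0,0,0,8,1,0,-4,0,0,0,0,1])

```text
time: 22.58
tool_pos: [0.4012, 0.0528, 0.1854]
ee_rot: [-3.14, -0.001, 2.39]
wrist_force: [0.4, -0.4, 0.2]
width: 0.0004
```

```bash
cat >> h.py <<'E'
def pca(im,box,th):
    x0,y0,x1,y1=box;g=im["pixels"][y0:y1,x0:x1].max(2).astype(float);w=np.clip(th-g,0,None)
    yy,xx=np.mgrid[y0:y1,x0:x1];c=np.array([(w*xx).sum(),(w*yy).sum()])/w.sum()
    dx,dy=xx-c[0],yy-c[1];C=np.array([[(w*dx*dx).sum(),(w*dx*dy).sum()],[0,(w*dy*dy).sum()]])/w.sum();C[1,0]=C[0,1]
    return c,np.linalg.eigh(C)[1][:,1]
def lev2():
    s=snap("scene");t=snap("top")
    for im,box,th,z,H,n in[(s,(379,185,410,203),48,.1,HS,"s"),(t,(180,214,200,230),95,.102,HT,"t")]:
        c,v=pca(im,box,th);d=onz(im,c+8*v,z)-onz(im,c-8*v,z)
        if d[1]<0:d=-d
        print(n,c.round(2),"dir",round(np.arctan2(d[1],d[0])-YAW,3),"hub-cen",ang(im,c,z,H))
    return s,t
E
python3 - <<'E'
from h import *
st()
s,t=lev2()
crop(s,325,165,90,70,8,"pics/s23.png")
crop(t,175,200,65,50,11,"pics/t23.png")
E
```

```text
t 22.57 p [0.4012 0.0528 0.1854] jig [-0.0806  0.0375] rpy [-3.14e+00 -1.00e-03  2.39e+00] F [ 0.4 -0.4  0.2] w 0.0004
s [394.82 193.11] dir 1.174 hub-cen (0.1167, 1.158)
t [188.56 224.1 ] dir 1.194 hub-cen (0.1127, 1.176)
```

View pics/s23.png

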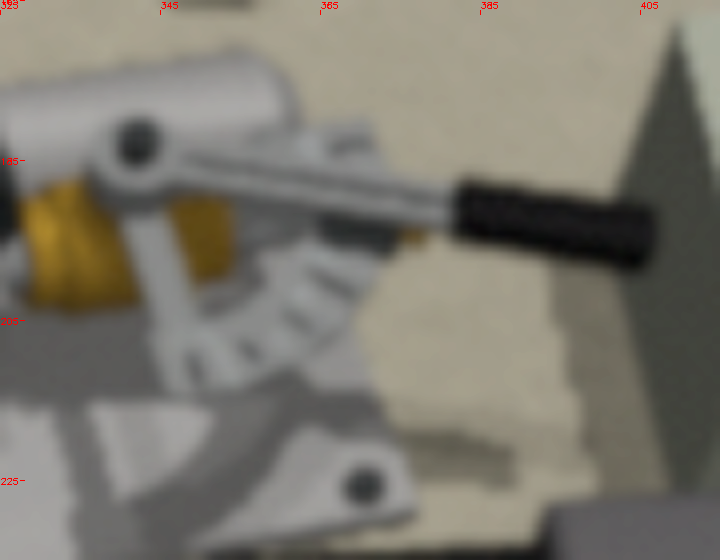

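View pics/t23.png

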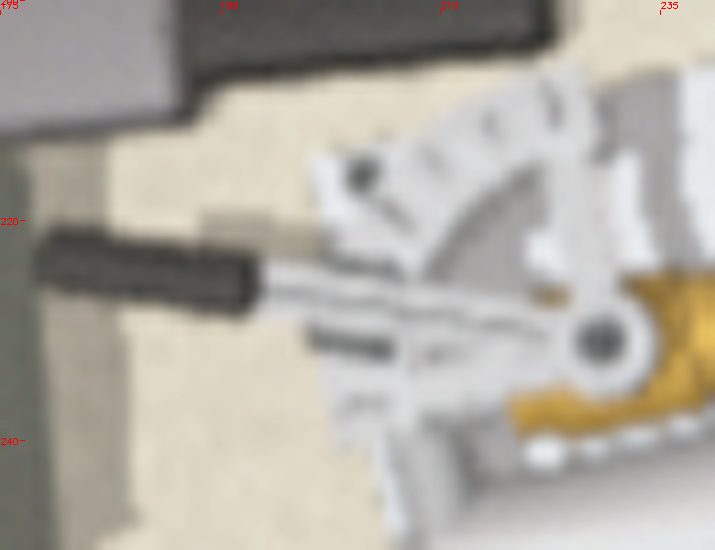

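```bash
python3 - <<'E'
from h import *
s=snap("scene");t=snap("top")
t0=cv2.imread("pics/top0.png")[:,:,::-1];s0=cv2.imread("pics/scene0.png")[:,:,::-1]
print(t0[222:234,200:213].max(2));
print(s0[184:200,362:379].max(2))
H2=darkcen(t,(226,227,233,234),110);H1=darkcen(s,(338,178,347,187),70)
H20=darkcen({"pixels":t0},(226,227,233,234),110);H10=darkcen({"pixels":s0},(338,178,347,187),70);print(H1,H10,H2,H20)
for th in(130,150):
  c=darkcen({"pixels":t0},(202,221,213,234),th);print("t mark",c,ang(t,c,.089,H20))
for th in(70,85):
  c=darkcen({"pixels":s0},(364,184,375,199),th);print("s mark",c,ang(s,c,.087,H10),ang(s,c,.09,H10))
E
```

```text
[[170 171 172 164 150 163 163 160 161 161 163 168 165]
 [170 172 170 151 122 125 124 128 139 140 140 162 166]
 [168 167 164 140  98  86  86  90 102 104 101 133 158]
 [164 154 146 121  86  78  78  76  82  82  80 107 149]
 [167 160 153 123  99  90  94  89  84  81  78  94 138]
 [163 162 161 138 124 117 127 113 101 104 102 111 134]
 [159 156 147 119 108 106 113 108 103 118 135 141 129]
 [166 160 134  98  85  85  87  91  91 103 123 142 134]
 [169 166 139  95  82  79  82  82  82  81 103 149 159]
 [167 168 149 118 103 104  94  92  86  77  99 152 161]
 [168 169 165 153 148 145 133 127 117 105 115 152 151]
 [169 168 170 170 165 163 159 157 153 152 154 160 148]]
[[111 117 117 111 100  94  99 104 105 107 111 119 125 127 127 126 126]
 [105 110 116 114 107 103 106 110 111 111 111 117 123 126 127 127 126]
 [ 90  99 108 106  93  90  93  97 101 101 102 109 117 123 126 126 125]
 [ 68  83  97  89  68  61  64  68  71  75  78  86  98 111 122 125 126]
 [ 62  75  86  78  60  51  49  51  50  51  53  57  71  96 117 125 124]
 [ 65  76  86  86  74  64  60  58  55  55  54  52  59  89 113 123 124]
 [ 66  76  87
[... 341 characters left out ...]

 [ 92  99  92  79  65  54  51  51  48  44  41  43  59  81  90  96 111]
 [107 111 109 105  96  86  82  79  73  63  52  54  76  98 108 110 119]
 [110 111 112 113 111 107 104 102  97  90  83  86 101 115 121 123 125]
 [107 102 100 104 108 109 109 108 108 106 108 112 118 123 125 126 126]
 [107 100  91  88  93 100 104 107 108 110 118 124 126 127 127 127 127]]
[341.66742597 182.83143508] [341.67505721 182.83066362] [229.25870647 230.68656716] [229.28640777 230.66019417]
t mark [206.94938997 227.53727971] (0.064, 1.186)
t mark [206.9672849  227.50515198] (0.0639, 1.185)
s mark [369.69730734 192.363974  ] (0.0642, 1.156) (0.064, 1.12)
s mark [369.62324393 191.94082588] (0.064, 1.173) (0.0637, 1.137)
```

```bash
python3 - <<'E'
from h import *
s=snap("scene");t=snap("top")
h,_=tri(s,(341.67,182.83),t,(229.27,230.67));m,gm=tri(s,(369.7,190.5),t,(206.9,227.35));g,gg=tri(s,(394.82,193.11),t,(188.56,224.1))
for n,p,q in(("m",m,gm),("g",g,gg)):
  d=(p-h)[:2];print(n,p.round(4),round(q,4),np.hypot(*d).round(4),round(np.arctan2(d[1],d[0])-YAW,4))
print(h)
for z in(.097,):
  print(ang(s,(394.82,193.11),z,(341.67,182.83)),ang(t,(188.56,224.1),z,(229.27,230.67)),ang(s,(369.7,190.5),.09,(341.67,182.83)),ang(t,(206.9,227.35),.09,(229.27,230.67)))
E
```

```text
m [0.4649 0.2523 0.0919] 0.0012 0.0635 1.1796
g [0.4746 0.3035 0.0971] 0.0047 0.1156 1.174
[0.4537929  0.1897897  0.10319179]
(0.1172, 1.176) (0.114, 1.174) (0.0635, 1.199) (0.064, 1.179)
```

```bash
python3 - <<'E'
from h import *
s=snap("scene");t=snap("top");st()
crop(s,150,150,260,130,3,"pics/s24.png")
crop(t,170,140,220,130,3,"pics/t24.png")
a=darkcen(s,(199,209,213,222),70);b=darkcen(t,(329,200,342,214),80);print(a,b,tri(s,a,t,b))
E
```

```text
t 22.98 p [0.4036 0.0552 0.1854] jig [-0.0777  0.0393] rpy [-3.141e+00 -1.000e-03  2.393e+00] F [ 0.2  0.5 -0.6] w 0.0003
[206.08371878 215.13899167] [335.45986622 206.69816054] (array([ 0.51832958, -0.10583481,  0.06253279]), np.float64(0.0020408230874200753))
```

View pics/s24.png

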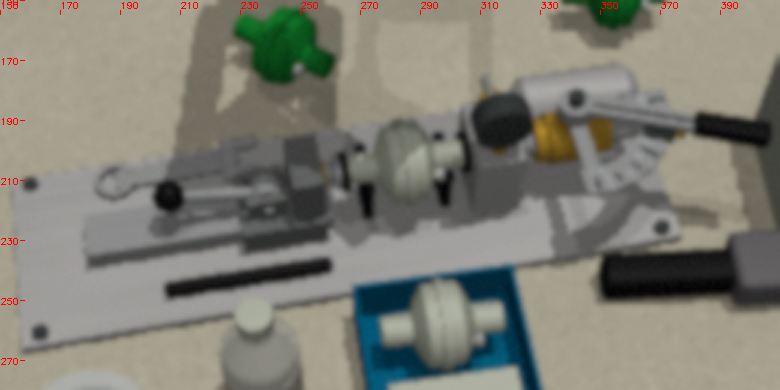

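View pics/t24.png

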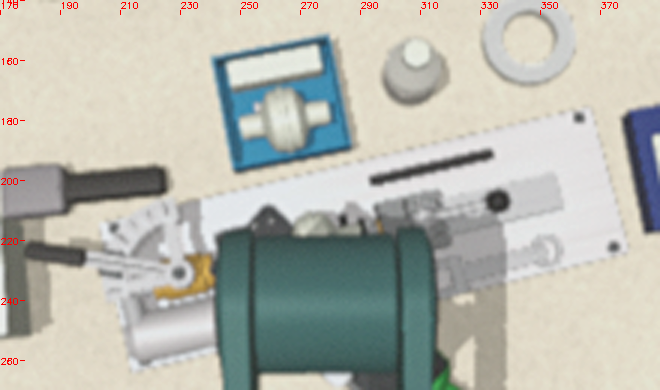

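```bash
python3 -c "
from bench import close_job
print(close_job())"
```

```text
the job is handed in; nothing more can be done
None
```

I did the job in the order asked and handed it in at about 23 s, with the arm clear of everything. I flipped the cam lever up, slid the tailstock forward onto the filter, flipped the lever down, then pushed the valve lever to the set mark in three pushes, checking between them.

**Clamp and lock**
- **Cam lever:** its ball sits 62.5 mm above the bench, the same as before I started (62.6 mm), so the lever reads fully down.
- **Filter:** in the picture it sits on the seal, with the nose pushed in by about 5 mm. The push force rose about 3 N over plain sliding, which matches the spring.

**Valve**
- The lever measures 1.174–1.176 rad. The mark measures 1.18 rad in the top camera and 1.20 rad in the scene camera, so the two disagree by about 0.02.
- That leaves the lever on the mark or about 0.01–0.02 rad short of it. I saw no sign of it having passed, and the difference is within what I can measure.

**What went wrong or disagreed**
- The real fingertips stand about 29 mm higher than the reported tool position and the given tool lengths put them. My first grasp closed above the ball because of this, so I corrected the height and regrasped.
- The ball slipped out of the pads at the very end of the downward flip, with up to about 33 N at the wrist (limit 120 N). The height check above still shows the lever fully down.

In the last pictures the pen, scanner and other bystanders in view looked unmoved. I did not measure the vent cock.

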